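# Close the union nut of a leaning water filter by hand, then nip it up with the wrench

## Robot

A 6-joint arm with a two-finger parallel gripper is mounted at the origin on a cart in front of the work surface, level with it; the furniture and walls round the work are solid. World frame = base frame: x ahead of the robot, y to its left, z up, the work surface at z = 0. Lengths are in m, angles in rad, forces in N, time in s.
With the tool pointing down it reaches from about 0.25 to 0.725 m from the base axis. Payload 4 kg.
Tool frame: the origin (TCP) lies where the fingers leave the gripper's body, on its centre line; the fingertips stand 73 mm ahead of it and the grasp point (between the pads) lies 54 mm ahead of it (bot.tips_ahead is the z of the fingertips in the tool frame, in m); z points along the fingers, y is the direction in which the jaws open and shut (so a half turn about z gives the same grasp; the last joint's range is limited). The gripper opens to 85 mm and grips with 20 to 120 N. Pads are 22 mm wide; open, the fingers measure 114 mm over their backs; the gripper's body (76 mm by 85 mm) begins 54 mm behind the grasp point. The pads swing forward as they close: fully open they stand 13 mm farther back than shut.
Start: joints at [-1.199, 0.241, 0.005, 1.335, 0, 1.571], TCP at [0.182, -0.466, 0.304] pointing down, gripper open.
Joint ranges: [-2.72, 2.72], [-1.05, 1.87], [-1.09, 1.28], [-1.99, 2.15], [-1.42, 1.44], [-3.14, 3.14]. Speed limits (rad/s): [2.79, 2.79, 3.14, 3.14, 3.14, 3.14].

## Interface

Orientations are given as a unit quaternion [x, y, z, w].
In Python, from workcell import readout, camera, get_calibration, order, bot gives the robot as it stands.
- The arm moves only by the tool send_rows, never from a script. Its argument "moves" is a list of rows, each a list of 3 entries, a list of its own where there are three numbers: the shift along the tool's x, y, z in mm, then the turn, a rotation vector about the tool's x, y, z in rad, then the finger opening in mm, from 0 to 85.4. In form: [[[dx, dy, dz], [ax, ay, az], grip], ...]. A call has 1 to 12 rows; each row is the pose to reach, as a shift and turn from the pose measured when the call began, along the tool's axes at that moment; what a row does not reach only later rows make up. A row lasts 1/12 s, in which the tool goes at most 41.7 mm and 7.16 degrees, less where a joint would pass 70% of its speed; a pose out of reach is approached as far as the arm can. A call with a gripper value outside its range is refused whole. The fingers move at their own pace and stop on an object; the grip force is fixed at half the most. Time passes only in rows, so rows that repeat a pose let the fingers close. It gives the time, the measured TCP pose, the force and the opening at its end, in the units of the state.
- readout.get_obs(): the state, without advancing time (a new reading comes with each control period).
- camera(name): name is "scene" or "side" or "wrist"; returns the picture (384x512x3 uint8, red, green, blue); there is no depth.
- get_calibration(name): a dict with "fx", "fy", "cx", "cy" (pixels), "k1" (the pictures are not rectified: a ray, as slopes to the right and down, at radius r is drawn at 1 + k1 r^2 times it, then the intrinsics apply), "R" (3x3) and "t" (3): a world point X has camera coordinates R X + t. Camera axes: x right, y down, z forward; pixel columns grow to the right and rows downward; lengths in m; the calibration is good to about 2 mm. A picture is of the moment at which its call begins: read the wrist's pose just before it. get_calibration takes no time and is no camera call; for the wrist camera it gives the pose at the moment of the call.
- order.job_done(): hands the job in, once; it reports no verdict.
The state is a dict: "clock": time; "joint_pos": joint angles; "joint_vel": joint speeds; "tau": joint torques, N m; "eef_pos": TCP position; "tool_rot": TCP orientation; "ft_force": force on the tool from outside, world axes, zero at the start; "ft_torque": the same for the moment, N m; "grip_width": finger opening in m.
Only numpy, scipy, OpenCV 4.12 (cv2) and the standard library are available. Lean on these libraries where they do the work, as an engineer would, in place of code of your own. Each camera call takes 0.05 s, during which the arm holds its last target. There are 200 camera calls.

## Task

The water filter has a new cartridge and the hex nut on top of its leaning barrel is still loose. Turn the nut clockwise with the fingers until it is hand-tight (its pointer tab at the single rib) and no further; then fit the open-ended wrench to the nut and nip it up with the wrench until the tab stands at the double rib, not past it. Finally lay the wrench back flat on the chopping board, same side up, without dropping it, let go, and leave the mug, the timer and the tin where they stand.

Things in the scene. Friction and masses are not known exactly. Their poses are not given: they have to be found in the camera images.
- filter: bench-top water filter, fixed: white base 170 x 130 x 50 mm, white round barrel (76 mm across, collar 90 mm) leaning 30 deg from vertical toward the filter's own -x (robot side). Origin: centre of the base's underside, z up. On the collar's front rim stand a single thin rib and, 0.6 rad farther clockwise as seen from above, a double rib.
- coupling_nut: steel hex nut on the barrel, 44 mm across flats, hex 30 mm high; does not shift along its axis. Origin: on the axis, half-way up the hex; z outward along the axis (leans 30 deg); x is the normal of a flat and points to the pointer tab, a tongue at the nut's foot reaching 35 mm from the axis. Below: flange 56 mm across, its upper face 15 mm under the origin; above: dome ending 22 mm over it.
- run_up (a joint): turn of the nut on its free thread, rad, growing clockwise seen from outside (about the nut's -z); 1.6 is the stop, hand-tight, with the tab at the single rib. Light: about 0.4 N m. It stays where it is left.
- nip_up (a joint): further clockwise turn of the nut against the gasket, rad, 0 at the start; stiff: about 1 N m, moves only once run_up is at its stop; 0.6 has the tab at the double rib; it can be turned too far, up to 1.2. It stays where it is left.
- wrench: loose flat steel open-ended wrench, 176 mm long, about 0.22 kg, on the board. Origin: centre of the jaw opening, on the underside; x from handle to open mouth, z up. Jaws 14 mm thick, 47 mm apart, parallel from 18 mm behind to 12 mm ahead of the origin, closed 28 mm behind it, flared mouth ends 21 mm ahead; head 80 mm wide. Handle 22 mm wide, 20 mm high, from 56 to 156 mm behind the origin.
- wrench_jaw (a point): centre of the wrench's jaw opening, half-way up the 14 mm thick jaws; axes as the wrench
- wrench_grip (a point): centre of the wrench's handle, half-way up (10 mm over its underside), 98 mm behind the jaw centre; axes as the wrench
- board: brown wooden chopping board, fixed, 200 x 300 mm (its x and y), 22 mm high; origin at the centre of its underside
- mug: mug with handle, loose, 82 x 117 x 91 mm, origin at the centre of its underside; leave alone
- timer: round egg timer, loose, 62 x 62 x 62 mm, origin at the centre of its underside; leave alone
- tin: round food tin, loose, 75 mm across, 58 mm high, origin at the centre of its underside; leave alone
Not all that is in view belongs to the job. Of the things that look like the filter, the larger one is meant.

How it is judged:
By the outcome, as a careful person would: the job done as asked, in the order asked, and still so for the second after the job is handed in, with the robot touching nothing.
It also fails if it takes over 59 s, if anything falls off the work surface, if the arm or the gripper's body presses on something with over 40 N, if the wrist force passes 120 N, or if a joint passes its speed limit or range.

## Working session

There is one attempt and no reset: what is moved stays moved. The work goes in short steps, Python scripts to look and compute and a tool call to move; the robot and the scene stay as the last step left them, time stands still between calls to the robot, and variables do not carry over. Pictures are saved under pics/ and viewed, about 8 in all and at most 12, crops included, and the job is handed in when it is done.

Besides the shell and the picture viewer there is one more tool, called after "Request:" by a JSON object that holds its "api" and its "payload". send_rows: Moves the arm, as the interface text tells. Its arguments: {"type":"object","properties":{"moves":{"type":"array","items":{"type":"array"}}},"required":["moves"]}

```bash
ls; mkdir -p pics; python3 - <<'E'
from workcell import readout, camera, get_calibration
import cv2, numpy as np
a=[]
for n in("scene","side"):
    im=camera(n);cv2.imwrite(f"pics/{n}0.png",im[:,:,::-1])
    c=get_calibration(n);print(n,{k:np.round(v,4).tolist() for k,v in c.items()})
o=readout.get_obs();print({k:np.round(v,3).tolist() for k,v in o.items()})
c=get_calibration("wrist");print({k:np.round(v,4).tolist() for k,v in c.items()})
E
```

```text
pics
scene {'fx': 352.0879, 'fy': 352.0879, 'cx': 255.3452, 'cy': 193.6479, 'k1': 0.0374, 'R': [[-0.6182, -0.7857, 0.0217], [-0.5488, 0.4117, -0.7276], [0.5627, -0.4617, -0.6857]], 't': [0.3791, 0.3763, 1.1218]}
side {'fx': 367.5136, 'fy': 367.5136, 'cx': 264.0161, 'cy': 190.7599, 'k1': -0.0945, 'R': [[0.9475, -0.3192, -0.0181], [-0.142, -0.3693, -0.9184], [0.2864, 0.8728, -0.3952]], 't': [-0.5363, 0.1918, 1.1559]}
{'clock': 0.1, 'joint_pos': [-1.199, 0.241, 0.004, 1.335, 0.0, 1.571], 'joint_vel': [0.0, -0.003, 0.005, -0.001, -0.001, -0.0], 'tau': [0.001, -37.314, 25.301, 0.011, -0.0, -0.0], 'eef_pos': [0.182, -0.465, 0.303], 'tool_rot': [0.983, 0.185, -0.0, -0.001], 'ft_force': [0.241, 0.44, 0.448], 'ft_torque': [-0.019, -0.003, -0.044], 'grip_width': 0.085}
{'fx': 272.9777, 'fy': 272.9777, 'cx': 256.0767, 'cy': 191.0427, 'k1': -0.0583, 'R': [[0.363, -0.9318, -0.0018], [-0.8864, -0.3459, 0.3075], [-0.2872, -0.1101, -0.9515]], 't': [-0.4997, -0.0396, 0.3802]}
```

View pics/scene0.png

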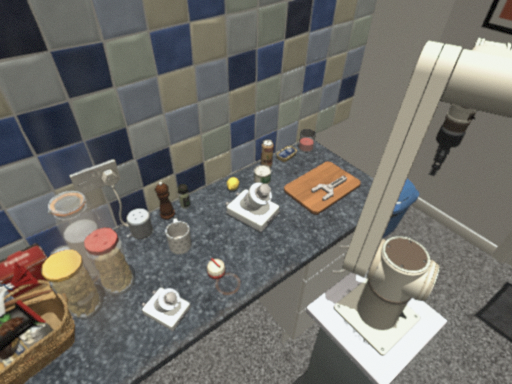

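View pics/side0.png

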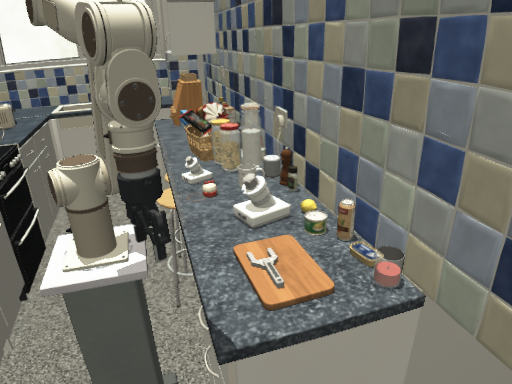

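Larger filter: scene (253,205) / side (262,205). The decoy is at scene (167,305) / side (196,172), with a smaller base. The wrench is on the board at scene (330,188) / side (268,265). Next, one close crop of both.

```bash
cat > h.py <<'E'
from workcell import readout, camera, get_calibration, order, bot
import cv2, numpy as np
from scipy.spatial.transform import Rotation as Ro
from scipy.optimize import brentq
def ray(c,u,v):
    d=np.array([(u-c['cx'])/c['fx'],(v-c['cy'])/c['fy']]);rd=np.hypot(*d)
    r=brentq(lambda r:r*(1+c['k1']*r*r)-rd,0,1.5) if rd>0 else 1
    x=d*(r/rd if rd>0 else 1);R=np.array(c['R'])
    w=R.T@np.r_[x,1];return -R.T@np.array(c['t']),w/np.linalg.norm(w)
def onz(c,u,v,z):
    o,d=ray(c,u,v);return o+d*(z-o[2])/d[2]
def tri(*obs):
    A=np.zeros((3,3));b=np.zeros(3);L=[ray(*q) for q in obs]
    for o,d in L:
        P=np.eye(3)-np.outer(d,d);A+=P;b+=P@o
    p=np.linalg.solve(A,b);return p,[np.linalg.norm((np.eye(3)-np.outer(d,d))@(p-o)) for o,d in L]
def proj(c,X):
    p=np.array(c['R'])@np.asarray(X)+np.array(c['t']);s=p[:2]/p[2];s=s*(1+c['k1']*(s@s))
    return np.array([c['fx']*s[0]+c['cx'],c['fy']*s[1]+c['cy']])
def tcp():
    o=readout.get_obs();return o['eef_pos'],Ro.from_quat(o['tool_rot']),o
def go(p,Rt):  # shift (mm), rotvec in tool axes
    p0,R0,_=tcp();print('shift mm',np.round(R0.inv().apply(np.array(p)-p0)*1000,1),'rot',np.round((R0.inv()*Rt).as_rotvec(),3))
E
python3 - <<'E'
from h import *
S=cv2.imread('pics/scene0.png');D=cv2.imread('pics/side0.png')
f=lambda i,x,y,w,h,k:cv2.resize(i[y:y+h,x:x+w],None,fx=k,fy=k,interpolation=cv2.INTER_CUBIC)
cv2.imwrite('pics/c1.png',np.vstack([np.hstack([f(S,215,170,80,60,5),f(D,225,165,80,60,5)]),np.hstack([f(S,280,155,80,60,5),f(D,225,235,110,75,4)[:300,:400]])]))
for n,im in(('scene',S),('side',D)):
    c=get_calibration(n);h=cv2.cvtColor(im,cv2.COLOR_BGR2HSV)
    m=cv2.inRange(h,(4,110,90),(18,255,255));m=cv2.morphologyEx(m,cv2.MORPH_CLOSE,np.ones((9,9)))
    k=max(cv2.findContours(m,0,2)[0],key=cv2.contourArea)
    q=cv2.approxPolyDP(cv2.convexHull(k),6,True)[:,0];print(n,q.tolist());print([np.round(onz(c,*p,.022),3).tolist() for p in q])
E
```

```text
scene [[36, 245], [65, 295], [73, 331], [14, 383], [0, 383], [0, 261]]
[[0.898, 0.761, 0.022], [0.635, 0.744, 0.022], [0.502, 0.762, 0.022], [0.454, 0.922, 0.022], [0.476, 0.949, 0.022], [0.897, 0.871, 0.022]]
side [[290, 235], [333, 287], [266, 306], [234, 247]]
[[0.603, -0.154, 0.022], [0.606, -0.44, 0.022], [0.421, -0.448, 0.022], [0.415, -0.162, 0.022]]
```

View pics/c1.png

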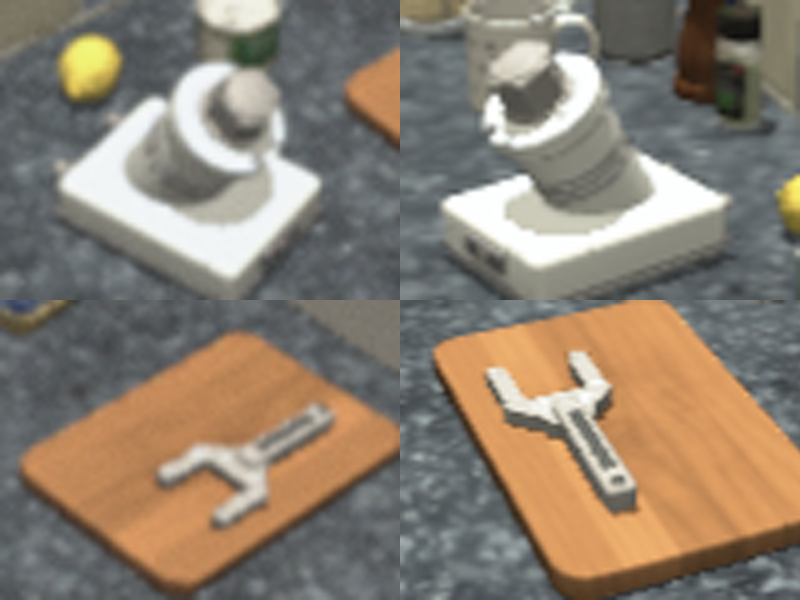

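```bash
python3 - <<'E'
from h import *
s=get_calibration('scene');d=get_calibration('side')
a=lambda x,y:(s,215+x/5,170+y/5)
b=lambda x,y:(d,225+(x-400)/5,165+y/5)
for p in[(62,183),(150,98),(322,183),(237,270)]:print('S base',onz(*a(*p),.05).round(3))
for p in[(443,203),(525,245),(727,198),(640,155)]:print('D base',onz(*b(*p),.05).round(3))
print('dome top',tri(a(250,92),b(530,55)))
print('collar c?',tri(a(222,118),b(552,95)))
w=lambda x,y:(s,280+x/5,155+(y-300)/5); e=lambda x,y:(d,225+(x-400)/4,235+(y-300)/4)
print('S wrench: tips',onz(*w(170,473),.036).round(3),onz(*w(223,515),.036).round(3),'hend',onz(*w(325,410),.042).round(3))
print('D wrench: tips',onz(*e(495,372),.036).round(3),onz(*e(578,355),.036).round(3),'hend',onz(*e(622,493),.042).round(3),)
E
```

```text
S base [0.625 0.131 0.05 ]
S base [0.662 0.017 0.05 ]
S base [ 0.503 -0.032  0.05 ]
S base [0.472 0.079 0.05 ]
D base [0.473 0.067 0.05 ]
D base [ 0.51  -0.018  0.05 ]
D base [0.669 0.002 0.05 ]
D base [0.636 0.096 0.05 ]
dome top (array([0.52824603, 0.02931079, 0.16728352]), [np.float64(0.004623520991342633), np.float64(0.004623520991342697)])
collar c? (array([0.5467377 , 0.03899775, 0.13166213]), [np.float64(0.0038370673179205753), np.float64(0.0038370673179204677)])
S wrench: tips [ 0.501 -0.224  0.036] [ 0.438 -0.223  0.036] hend [ 0.473 -0.385  0.042]
D wrench: tips [ 0.442 -0.231  0.036] [ 0.506 -0.23   0.036] hend [ 0.475 -0.402  0.042]
```

```bash
python3 - <<'E'
from h import *
print([x for x in dir(bot) if x[0]!='_'],bot.tips_ahead)
p,R,o=tcp();c=get_calibration('wrist');Rc=np.array(c['R']);cp=-Rc.T@c['t']
print('cam in tool',R.inv().apply(cp-p).round(4),'axes(rows x,y,z in tool)\n',R.inv().apply(Rc).round(3))
ax=np.array([-.5*np.cos(.2),-.5*np.sin(.2),.866]);n=np.array([.539,.031,.148])
# tool x: horizontal-ish dir rotated
for xa in (0.0,-1.57):
    z=-ax;x=np.array([np.cos(xa),np.sin(xa),0]);x-=z*(x@z);x/=np.linalg.norm(x)
    M=Ro.from_matrix(np.c_[x,np.cross(z,x),z]);t=n+ax*(.054+.11)
    print(xa,t.round(3));go(t,M)
E
```

```text
['Unreachable', 'tips_ahead'] 0.0726
cam in tool [ 0.079   0.0007 -0.07  ] axes(rows x,y,z in tool)
 [[-0.     1.    -0.   ]
 [-0.952 -0.    -0.308]
 [-0.308 -0.     0.952]]
0.0 [0.459 0.015 0.29 ]
shift mm [ 432.6 -346.6   13.7] rot [0.014 0.527 0.392]
-1.57 [0.459 0.015 0.29 ]
shift mm [ 432.6 -346.6   13.7] rot [0.431 0.434 1.865]
```

```bash
cat >> h.py <<'E'
AX=np.array([-.5*np.cos(.2),-.5*np.sin(.2),.866]);N=np.array([.539,.031,.148])
def tool(xa,ax=None):
    z=-(AX if ax is None else ax);x=np.array([np.cos(xa),np.sin(xa),0]);x-=z*(x@z);x/=np.linalg.norm(x)
    return Ro.from_matrix(np.c_[x,np.cross(z,x),z])
def st():
    p,R,o=tcp();print({k:np.round(o[k],3).tolist() for k in('clock','joint_pos','eef_pos','ft_force','ft_torque','grip_width')})
E
python3 - <<'E'
from h import *
go(N+AX*.164,tool(np.pi-.1))
E
```

```text
shift mm [ 432.6 -346.6   13.7] rot [-0.704  0.058 -2.549]
```

Request:
{"api": "send_rows", "payload": {"moves": [[[433,-347,14],[-0.704,0.058,-2.549],85],[[433,-347,14],[-0.704,0.058,-2.549],85],[[433,-347,14],[-0.704,0.058,-2.549],85],[[433,-347,14],[-0.704,0.058,-2.549],85],[[433,-347,14],[-0.704,0.058,-2.549],85],[[433,-347,14],[-0.704,0.058,-2.549],85],[[433,-347,14],[-0.704,0.058,-2.549],85],[[433,-347,14],[-0.704,0.058,-2.549],85],[[433,-347,14],[-0.704,0.058,-2.549],85],[[433,-347,14],[-0.704,0.058,-2.549],85],[[433,-347,14],[-0.704,0.058,-2.549],85],[[433,-347,14],[-0.704,0.058,-2.549],85]]}}

```text
clock: 1.1
eef_pos: [0.4313, -0.0306, 0.2911]
tool_rot: [0.595, 0.783, 0.049, 0.176]
ft_force: [0.2, -0.8, 0.6]
grip_width: 0.0852
```

```bash
python3 -c "
from h import *
st();go(N+AX*.164,tool(np.pi-.1))"
```

```text
{'clock': 1.1, 'joint_pos': [0.0, -0.1, -0.458, 0.87, -0.133, 1.277], 'eef_pos': [0.431, -0.031, 0.291], 'ft_force': [0.236, -0.814, 0.596], 'ft_torque': [0.079, 0.361, -0.006], 'grip_width': 0.085}
shift mm [36.9 37.7  4.1] rot [-0.303  0.026 -1.097]
```

Request:
{"api": "send_rows", "payload": {"moves": [[[37,38,4],[-0.303,0.026,-1.097],85],[[37,38,4],[-0.303,0.026,-1.097],85],[[37,38,4],[-0.303,0.026,-1.097],85],[[37,38,4],[-0.303,0.026,-1.097],85],[[37,38,4],[-0.303,0.026,-1.097],85],[[37,38,4],[-0.303,0.026,-1.097],85],[[37,38,4],[-0.303,0.026,-1.097],85],[[37,38,4],[-0.303,0.026,-1.097],85],[[37,38,4],[-0.303,0.026,-1.097],85],[[37,38,4],[-0.303,0.026,-1.097],85],[[37,38,4],[-0.303,0.026,-1.097],85]]}}

```text
clock: 2.02
eef_pos: [0.4585, 0.0145, 0.2897]
tool_rot: [0.07, 0.963, 0.069, 0.249]
ft_force: [0.2, 0.5, 0.2]
grip_width: 0.0851
```

```bash
python3 -c "
from h import *
st();go(N+AX*.164,tool(np.pi-.1))
c=get_calibration('wrist');np.save('w1.npy',c,allow_pickle=True);im=camera('wrist')[:,:,::-1]
cv2.imwrite('pics/w1.png',im);print(proj(c,N+AX*.022),proj(c,N-AX*.02))
u,v=proj(c,N).astype(int);cv2.imwrite('pics/w1c.png',cv2.resize(im[max(v-90,0):v+90,max(u-120,0):u+120],None,fx=3.3,fy=3.3,interpolation=cv2.INTER_CUBIC));print(u,v)
"
```

```text
{'clock': 2.017, 'joint_pos': [-0.024, -0.132, -0.55, 0.641, 0.111, 0.151], 'eef_pos': [0.458, 0.015, 0.29], 'ft_force': [0.16, 0.467, 0.18], 'ft_torque': [-0.059, 0.447, -0.089], 'grip_width': 0.085}
shift mm [-0.2  0.3 -0.2] rot [-0.001 -0.001 -0.003]
[257.22299521 202.83016409] [257.0963557  187.83404994]
257 194
```

View pics/w1c.png

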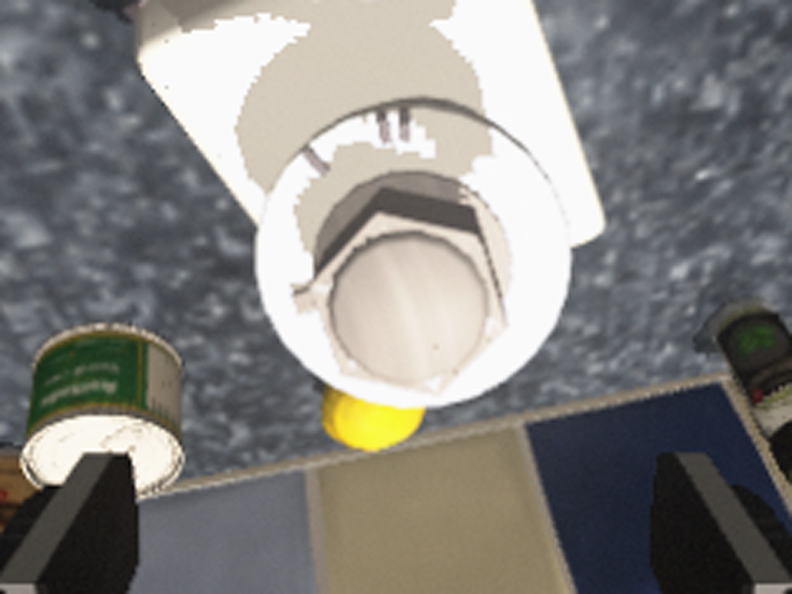

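Wrist crop (scale 3.3, offset 137,104): tab at left (298,291), single rib (317,160), double rib (393,125). Hex top corners are about (313,292), (380,213), (476,235), (507,325), (440,393), (343,375). The tab has to turn clockwise, up to the single rib.

```bash
cat >> h.py <<'E'
def onax(c,u,v,n,ax,h):  # ray onto plane at height h along axis
    o,d=ray(c,u,v);q=n+ax*h;return o+d*((q-o)@ax)/(d@ax)
def axis(yaw): return np.array([-.5*np.cos(yaw),-.5*np.sin(yaw),np.sqrt(.75)])
E
python3 - <<'E'
from h import *
c=np.load('w1.npy',allow_pickle=True).item()
f=lambda x,y:(c,137+x/3.3,104+y/3.3)
for a,b in(((142,65),(255,225)),((540,30),(604,212))):
    P,Q=onz(*f(*a),.05),onz(*f(*b),.05);e=Q-P;print('edge',P.round(3),Q.round(3),'yaw',np.arctan2(e[1],e[0]))
H=[(313,292),(380,213),(476,235),(507,325),(440,393),(343,375)]
K=np.array([[c['fx'],0,c['cx']],[0,c['fy'],c['cy']],[0,0,1]])
img=[]
for h in H:
    o,d=ray(*f(*h));d=np.array(c['R'])@d;img.append(d[:2]/d[2])
ob=np.array([[.0254*np.cos(np.pi/3*k),-.0254*np.sin(np.pi/3*k),0] for k in range(6)])
for ok,r,t in [cv2.solvePnP(ob,np.array(img),np.eye(3),None,flags=cv2.SOLVEPNP_IPPE)]:
    R=np.array(c['R']).T@cv2.Rodrigues(r)[0];X=np.array(c['R']).T@(t[:,0]-c['t'])
    print('hex top centre',X.round(4),'axis',R[:,2].round(3),'lean',np.degrees(np.arccos(abs(R[2,2]))))
for yaw in(.15,.2,.25):
    ax=axis(yaw);n=X-ax*.015
    print(yaw,'N from pnp',n.round(4),'base xy pred?')
    T=tool(np.pi-.1,ax)
    def ang(p,h):
        q=T.inv().apply(onax(*f(*p),n,ax,h)-n);return np.degrees(np.arctan2(q[0],q[1]))%360,np.hypot(q[0],q[1])*1000
    print('tab',ang((297,292),-.017),'rib',ang((317,160),-.022),'dbl',ang((393,125),-.022),'hex',[round(ang(h,.015)[0]%60,1) for h in H],[round(ang(h,.015)[1],1) for h in H])
E
```

```text
edge [ 0.512 -0.034  0.05 ] [ 0.59  -0.013  0.05 ] yaw 0.26234014911125425
edge [0.527 0.1   0.05 ] [0.619 0.129 0.05 ] yaw 0.3052776074096881
hex top centre [0.5287 0.0333 0.1612] axis [-0.484 -0.043  0.874] lean 29.06272704354365
0.15 N from pnp [0.5361 0.0344 0.1483] base xy pred?
tab (np.float64(189.71053495012012), np.float64(32.10956788422717)) rib (np.float64(127.42087426569324), np.float64(40.49214881050068)) dbl (np.float64(93.95098407438202), np.float64(41.71803135120134)) hex [np.float64(49.4), np.float64(46.2), np.float64(48.2), np.float64(47.6), np.float64(47.6), np.float64(45.9)] [np.float64(25.0), np.float64(25.7), np.float64(25.0), np.float64(25.5), np.float64(25.3), np.float64(25.5)]
0.2 N from pnp [0.5361 0.0348 0.1483] base xy pred?
tab (np.float64(191.0678839131711), np.float64(33.03191324739805)) rib (np.float64(129.4720430578212), np.float64(40.78484923456956)) dbl (np.float64(95.93781601950354), np.float64(41.53903723907572)) hex [np.float64(50.5), np.float64(47.0), np.float64(49.2), np.float64(48.8), np.float64(48.3), np.float64(47.0)] [np.float64(25.0), np.float64(25.7), np.float64(25.0), np.float64(25.4), np.float64(25.3), np.float64(25.7)]
0.25 N from pnp [0.536  0.0351 0.1483] base xy pred?
tab (np.float64(192.4371398118335), np.float64(33.97739881389872)) rib (np.float64(131.50201316254783), np.float64(41.065298874164846)) dbl (np.float64(97.88459410250482), np.float64(41.344671032028636)) hex [np.float64(51.7), np.float64(47.7), np.float64(50.2), np.float64(49.9), np.float64(49.0), np.float64(48.0)] [np.float64(25.1), np.float64(25.7), np.float64(25.1), np.float64(25.3), np.float64(25.3), np.float64(25.9)]
```

```bash
cat >> h.py <<'E'
AX=axis(.25);N=np.array([.536,.035,.1483])
def ntool(a,h=0.): # TCP at h above nut origin; fingers' y at angle a deg (ccw from outside), ref tool(pi-.1)
    return N+AX*h,tool(np.pi-.1)*Ro.from_rotvec([0,0,-np.radians(a)])
E
python3 -c "
from h import *
go(*ntool(79.3,.12))"
```

```text
shift mm [ 2.   0.9 42.6] rot [-0.026 -0.009 -1.374]
```

Request:
{"api": "send_rows", "payload": {"moves": [[[2,1,43],[-0.026,-0.009,-1.374],85],[[2,1,43],[-0.026,-0.009,-1.374],85],[[2,1,43],[-0.026,-0.009,-1.374],85],[[2,1,43],[-0.026,-0.009,-1.374],85],[[2,1,43],[-0.026,-0.009,-1.374],85],[[2,1,43],[-0.026,-0.009,-1.374],85],[[2,1,43],[-0.026,-0.009,-1.374],85],[[2,1,43],[-0.026,-0.009,-1.374],85],[[2,1,43],[-0.026,-0.009,-1.374],85],[[2,1,43],[-0.026,-0.009,-1.374],85],[[2,1,43],[-0.026,-0.009,-1.374],85],[[2,1,43],[-0.026,-0.009,-1.374],85]]}}

```text
clock: 3.07
eef_pos: [0.4782, 0.0205, 0.2518]
tool_rot: [-0.559, 0.788, -0.093, 0.241]
ft_force: [0.2, -0.5, -0.1]
grip_width: 0.0848
```

```bash
python3 -c "
from h import *
st();go(*ntool(79.3,.061))
c=get_calibration('wrist');np.save('w2.npy',c,allow_pickle=True);im=camera('wrist')[:,:,::-1].copy()
cv2.imwrite('pics/w2.png',im)
print(proj(c,N+AX*.015))
u,v=proj(c,N).astype(int);print(u,v)
for k in range(6):
  a=np.radians(19.3+30+60*k);T=tool(np.pi-.1);q=N+AX*.015+T.apply([.0254*np.sin(a),.0254*np.cos(a),0]);cv2.circle(im,tuple(proj(c,q).round().astype(int)),1,(0,0,255),-1)
cv2.imwrite('pics/w2c.png',cv2.resize(im[max(v-90,0):v+90,max(u-120,0):u+120],None,fx=3.3,fy=3.3,interpolation=cv2.INTER_CUBIC));
"
```

```text
{'clock': 3.067, 'joint_pos': [-0.022, -0.047, -0.583, 0.528, 0.134, -1.222], 'eef_pos': [0.478, 0.021, 0.252], 'ft_force': [0.245, -0.472, -0.142], 'ft_torque': [-0.119, 0.496, 0.032], 'grip_width': 0.085}
shift mm [ 0.3 -0.1 58.5] rot [ 0.001 -0.001  0.   ]
[256.85083101 222.02739676]
256 213
```

View pics/w2c.png

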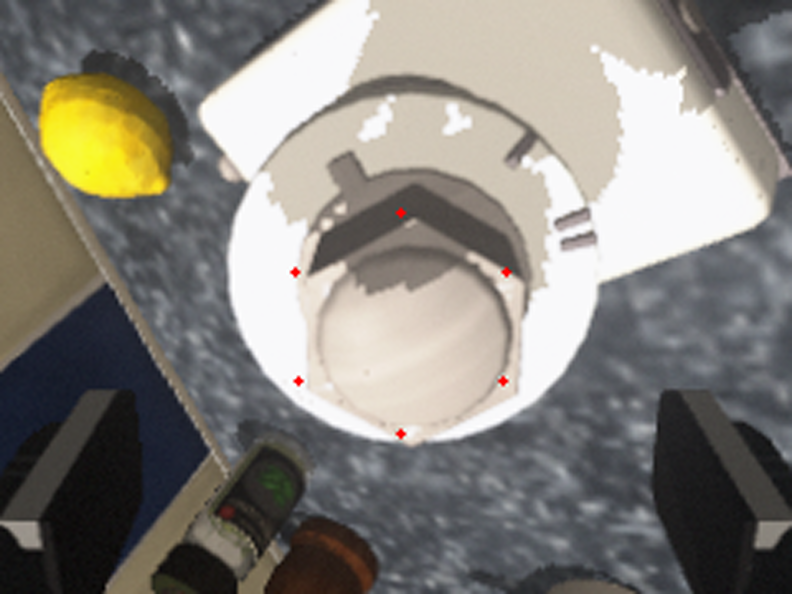

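The crop shows the hex lined up with the jaws. Tab (347,172), single rib (522,150), double rib (575,227). The nut sits about 2.3 mm to +y of the prediction. Descending with that correction and closing.

Request:
{"api": "send_rows", "payload": {"moves": [[[0,2.3,20],[0,0,0],85],[[0,2.3,40],[0,0,0],85],[[0,2.3,59],[0,0,0],85],[[0,2.3,59],[0,0,0],60],[[0,2.3,59],[0,0,0],40],[[0,2.3,59],[0,0,0],40],[[0,2.3,59],[0,0,0],40],[[0,2.3,59],[0,0,0],40],[[0,2.3,59],[0,0,0],40]]}}

```text
clock: 3.87
eef_pos: [0.5024, 0.0297, 0.1998]
tool_rot: [-0.557, 0.789, -0.09, 0.241]
ft_force: [-8.8, 3.4, 2.6]
grip_width: 0.048
```

```bash
cat >> h.py <<'E'
def tq():
    p,R,o=tcp();T=R.inv().apply(o['ft_torque']);F=R.inv().apply(o['ft_force']);print('toolF',F.round(2),'toolT',T.round(3),'J6',round(o['joint_pos'][5],4),'w',round(o['grip_width'],4),'t',o['clock'])
E
python3 -c "
from h import *
st();tq()"
```

```text
{'clock': 3.867, 'joint_pos': [0.001, 0.073, -0.62, 0.372, 0.127, -1.196], 'eef_pos': [0.502, 0.03, 0.2], 'ft_force': [-8.845, 3.405, 2.624], 'ft_torque': [0.818, 1.295, 0.155], 'grip_width': 0.048}
toolF [-1.56  7.56 -6.1 ] toolT [-1.454 -0.279  0.423] J6 -1.196 w 0.048 t 3.8667
```

Request:
{"api": "send_rows", "payload": {"moves": [[[0,0,0],[0,0,0],36],[[0,0,0],[0,0,0],36],[[0,0,0],[0,0,0],36],[[0,0,0],[0,0,0],36]]}}

```text
clock: 4.2
eef_pos: [0.5021, 0.0298, 0.2]
tool_rot: [-0.557, 0.79, -0.09, 0.241]
ft_force: [2.5, 1.5, -5.8]
grip_width: 0.0475
```

```bash
python3 -c "
from h import *
st();tq();go(*ntool(79.3,.061))
c=get_calibration('wrist');im=camera('wrist')[:,:,::-1].copy()
cv2.imwrite('pics/w3.png',im)
cv2.imwrite('pics/w3c.png',cv2.resize(im[100:330,100:410],None,fx=2.5,fy=2.5,interpolation=cv2.INTER_CUBIC));
"
```

```text
{'clock': 4.2, 'joint_pos': [0.001, 0.072, -0.62, 0.372, 0.127, -1.195], 'eef_pos': [0.502, 0.03, 0.2], 'ft_force': [2.457, 1.5, -5.816], 'ft_torque': [0.214, 0.282, -0.226], 'grip_width': 0.047}
toolF [-0.4   0.88  6.42] toolT [-0.253  0.017  0.334] J6 -1.1945 w 0.0475 t 4.2
shift mm [ 0.7 -4.9  0.8] rot [ 0.005  0.002 -0.008]
```

View pics/w3c.png

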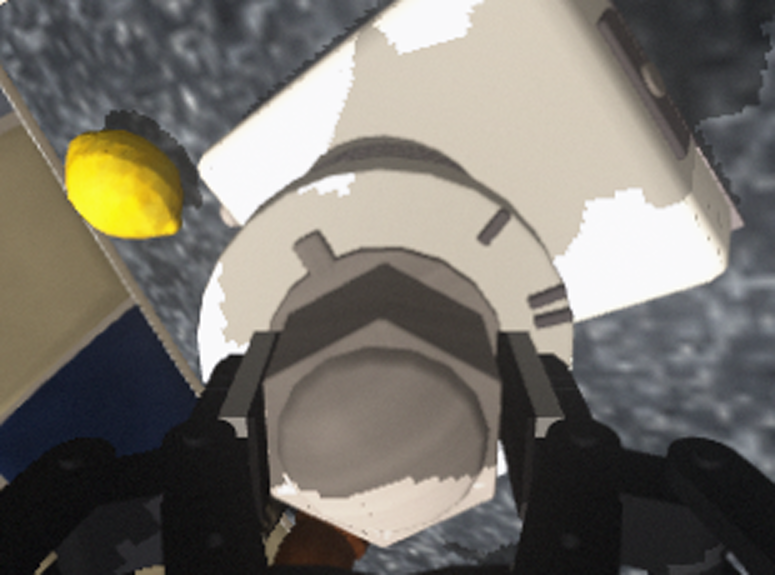

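```bash
cat >> h.py <<'E'
N=np.array([0.5021,0.0298,0.2])-AX*.0605
E
cat > ang.py <<'E'
from h import *
def A(c,u,v,h):
    T=tool(np.pi-.1);q=T.inv().apply(onax(c,u,v,N,AX,h)-N);return round(np.degrees(np.arctan2(q[0],q[1]))%360,1),round(np.hypot(q[0],q[1])*1000,1)
E
python3 -c "
from ang import *
c=get_calibration('wrist');f=lambda x,y:(c,100+x/2.5,100+y/2.5)
print(N)
for h in(-.015,-.018,-.022):print(h,'tab',A(*f(312,245),h),'rib',A(*f(494,226),h),'dbl',A(*f(549,305),h))
w=np.load('w2.npy',allow_pickle=True).item();f=lambda x,y:(w,136+x/3.3,123+y/3.3)
for h in(-.015,-.018,-.022):print(h,'tab',A(*f(347,170),h),'rib',A(*f(522,150),h),'dbl',A(*f(575,227),h))
"
```

```text
[0.5314096  0.03728397 0.14760546]
-0.015 tab (np.float64(201.5), np.float64(33.4)) rib (np.float64(133.7), np.float64(39.8)) dbl (np.float64(98.5), np.float64(39.0))
-0.018 tab (np.float64(203.0), np.float64(32.7)) rib (np.float64(132.3), np.float64(39.3)) dbl (np.float64(96.3), np.float64(39.3))
-0.022 tab (np.float64(205.1), np.float64(31.8)) rib (np.float64(130.4), np.float64(38.7)) dbl (np.float64(93.3), np.float64(39.8))
-0.015 tab (np.float64(200.9), np.float64(32.3)) rib (np.float64(133.1), np.float64(40.0)) dbl (np.float64(99.4), np.float64(39.4))
-0.018 tab (np.float64(201.8), np.float64(31.7)) rib (np.float64(132.0), np.float64(39.7)) dbl (np.float64(97.8), np.float64(39.7))
-0.022 tab (np.float64(203.2), np.float64(31.0)) rib (np.float64(130.6), np.float64(39.3)) dbl (np.float64(95.7), np.float64(40.1))
```

Request:
{"api": "send_rows", "payload": {"moves": [[[0,0,0],[0,0,0.1],36],[[0,0,0],[0,0,0.2],36],[[0,0,0],[0,0,0.3],36],[[0,0,0],[0,0,0.4],36],[[0,0,0],[0,0,0.4],36]]}}

```text
clock: 4.67
eef_pos: [0.5026, 0.03, 0.2004]
tool_rot: [-0.388, 0.885, -0.039, 0.255]
ft_force: [5.1, 2.1, -9.3]
grip_width: 0.0475
```

```bash
python3 -c "
from ang import *
st();tq();print((N-tcp()[0])@-AX)"
```

```text
{'clock': 4.667, 'joint_pos': [0.001, 0.072, -0.619, 0.372, 0.127, -0.791], 'eef_pos': [0.503, 0.03, 0.2], 'ft_force': [5.146, 2.098, -9.329], 'ft_torque': [0.203, 0.045, -0.274], 'grip_width': 0.047}
toolF [-0.49  0.53 10.83] toolT [-0.032 -0.031  0.341] J6 -0.7913 w 0.0475 t 4.6667
0.06054793900801135
```

Request:
{"api": "send_rows", "payload": {"moves": [[[0,0,0],[0,0,0.1],36],[[0,0,0],[0,0,0.2],36],[[0,0,0],[0,0,0.3],36],[[0,0,0],[0,0,0.4],36],[[0,0,0],[0,0,0.5],36],[[0,0,0],[0,0,0.6],36],[[0,0,0],[0,0,0.6],36]]}}

```text
clock: 5.25
eef_pos: [0.5035, 0.0299, 0.2008]
tool_rot: [-0.107, 0.96, 0.038, 0.256]
ft_force: [8.1, 2.2, -8.8]
grip_width: 0.0473
```

```bash
python3 -c "
from ang import *
st();tq();print((N-tcp()[0])@-AX)
c=get_calibration('wrist');np.save('w4.npy',c,allow_pickle=True);im=camera('wrist')[:,:,::-1].copy()
cv2.imwrite('pics/w4.png',im)
cv2.imwrite('pics/w4c.png',cv2.resize(im[100:330,100:410],None,fx=2.5,fy=2.5,interpolation=cv2.INTER_CUBIC));
"
```

```text
{'clock': 5.25, 'joint_pos': [0.001, 0.073, -0.618, 0.371, 0.127, -0.188], 'eef_pos': [0.503, 0.03, 0.201], 'ft_force': [8.078, 2.165, -8.818], 'ft_torque': [-0.003, 0.047, -0.507], 'grip_width': 0.047}
toolF [-2.84  0.14 11.82] toolT [0.247 0.037 0.444] J6 -0.1878 w 0.0473 t 5.25
0.06055184715022286
```

View pics/w4c.png

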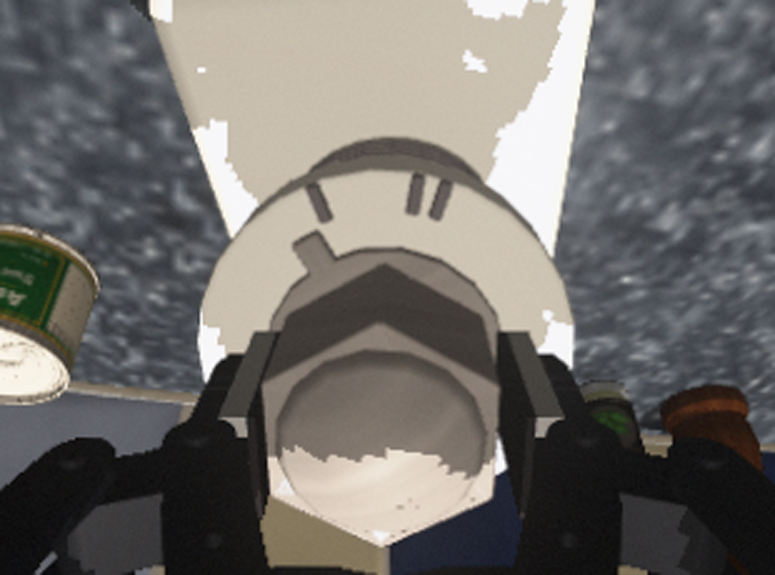

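```bash
python3 -c "
from ang import *
c=np.load('w4.npy',allow_pickle=True).item();f=lambda x,y:(c,100+x/2.5,100+y/2.5)
for h in(-.015,-.018,-.021):print(h,'tab',A(*f(311,243),h),'rib',A(*f(312,184),h),A(*f(326,220),h),'dbl',A(*f(431,175),h),A(*f(425,217),h))
"
```

```text
-0.015 tab (np.float64(146.3), np.float64(32.2)) rib (np.float64(135.2), np.float64(43.8)) (np.float64(136.4), np.float64(35.1)) dbl (np.float64(100.0), np.float64(42.8)) (np.float64(98.8), np.float64(33.2))
-0.018 tab (np.float64(147.9), np.float64(31.5)) rib (np.float64(136.0), np.float64(43.2)) (np.float64(137.5), np.float64(34.4)) dbl (np.float64(99.6), np.float64(42.2)) (np.float64(98.2), np.float64(32.3))
-0.021 tab (np.float64(149.6), np.float64(30.9)) rib (np.float64(136.8), np.float64(42.7)) (np.float64(138.7), np.float64(33.7)) dbl (np.float64(99.1), np.float64(41.5)) (np.float64(97.5), np.float64(31.5))
```

Request:
{"api": "send_rows", "payload": {"moves": [[[0,0,0],[0,0,0.07],36],[[0,0,0],[0,0,0.14],36],[[0,0,0],[0,0,0.14],36]]}}

```text
clock: 5.55
eef_pos: [0.5037, 0.0298, 0.201]
tool_rot: [-0.04, 0.965, 0.055, 0.253]
ft_force: [6.2, 1.1, -8.6]
grip_width: 0.0477
```

```bash
python3 -c "
from ang import *
tq()"
```

```text
toolF [-1.22 -0.28 10.6 ] toolT [0.174 0.419 0.298] J6 -0.0475 w 0.0477 t 5.55
```

Request:
{"api": "send_rows", "payload": {"moves": [[[0,0,0],[0,0,0.02],36],[[0,0,0],[0,0,0.02],36]]}}

```text
clock: 5.72
eef_pos: [0.5038, 0.0298, 0.2009]
tool_rot: [-0.03, 0.966, 0.058, 0.252]
ft_force: [4.2, 1.6, -8.2]
grip_width: 0.0476
```

```bash
python3 -c "
from ang import *
tq()"
```

```text
toolF [0.33 0.39 9.34] toolT [ 0.189  0.489 -0.105] J6 -0.0277 w 0.0476 t 5.7167
```

Request:
{"api": "send_rows", "payload": {"moves": [[[0,0,0],[0,0,0.02],36],[[0,0,0],[0,0,0.02],36]]}}

```text
clock: 5.88
eef_pos: [0.5038, 0.0298, 0.201]
tool_rot: [-0.021, 0.966, 0.06, 0.251]
ft_force: [4.1, 1.5, -7.4]
grip_width: 0.0478
```

```bash
python3 -c "
from ang import *
tq()
c=get_calibration('wrist');np.save('w5.npy',c,allow_pickle=True);im=camera('wrist')[:,:,::-1].copy()
cv2.imwrite('pics/w5.png',im)
cv2.imwrite('pics/w5c.png',cv2.resize(im[150:260,170:300],None,fx=5,fy=5,interpolation=cv2.INTER_CUBIC));
"
```

```text
toolF [0.05 0.38 8.56] toolT [ 0.236  0.493 -0.426] J6 -0.0087 w 0.0478 t 5.8833
```

View pics/w5c.png

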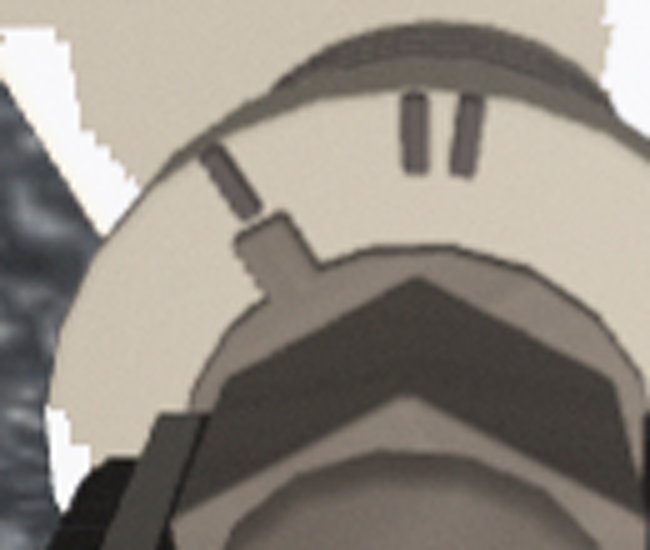

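Tab tip (262,226) now lies on the single rib's line (215,153)-(253,212), and the torque has started to wind up, so the nut is hand-tight. I'll unwind slightly, open and back off.

```bash
cat >> h.py <<'E'
RN=None
E
python3 -c "
from h import *
p,R,o=tcp();np.save('rn.npy',R.as_quat());print(R.as_matrix().round(3),-AX,p-AX*.0605)
"
```

```text
[[-0.873 -0.071  0.483]
 [-0.011  0.992  0.126]
 [-0.488  0.105 -0.867]] [ 0.48445621  0.12370198 -0.8660254 ] [0.5331445  0.03731338 0.14858467]
```

Request:
{"api": "send_rows", "payload": {"moves": [[[0,0,0],[0,0,-0.02],36],[[0,0,0],[0,0,-0.02],85],[[0,0,0],[0,0,-0.02],85],[[0,0,0],[0,0,-0.02],85],[[0,0,0],[0,0,-0.02],85],[[0,0,0],[0,0,-0.02],85],[[0,0,-30],[0,0,-0.02],85],[[0,0,-70],[0,0,-0.02],85],[[0,0,-110],[0,0,-0.02],85],[[0,0,-110],[0,0,-0.02],85]]}}

```text
clock: 6.77
eef_pos: [0.4515, 0.0154, 0.304]
tool_rot: [-0.031, 0.964, 0.057, 0.258]
ft_force: [1.3, 0.3, 1.1]
grip_width: 0.0848
```

```bash
python3 -c "
from h import *
st()
c=get_calibration('wrist');np.save('w6.npy',c,allow_pickle=True);im=camera('wrist')[:,:,::-1].copy()
cv2.imwrite('pics/w6.png',im);u,v=proj(c,N-AX*.01).astype(int);print(u,v)
cv2.imwrite('pics/w6c.png',cv2.resize(im[v-60:v+60,u-80:u+80],None,fx=5,fy=5,interpolation=cv2.INTER_CUBIC))
D=Ro.from_euler('x',np.pi)*Ro.from_rotvec([0,0,np.pi/2])
print(D.as_matrix().round(2));go([.473,-.346,.26],D)
"
```

```text
{'clock': 6.767, 'joint_pos': [-0.04, -0.161, -0.538, 0.678, 0.145, -0.065], 'eef_pos': [0.452, 0.015, 0.304], 'ft_force': [1.28, 0.304, 1.11], 'ft_torque': [-0.074, 0.418, 0.012], 'grip_width': 0.085}
256 178
[[ 0. -1.  0.]
 [-1. -0. -0.]
 [ 0.  0. -1.]]
shift mm [  13.2 -364.3    0.9] rot [-0.315  0.493 -1.469]
```

View pics/w6c.png

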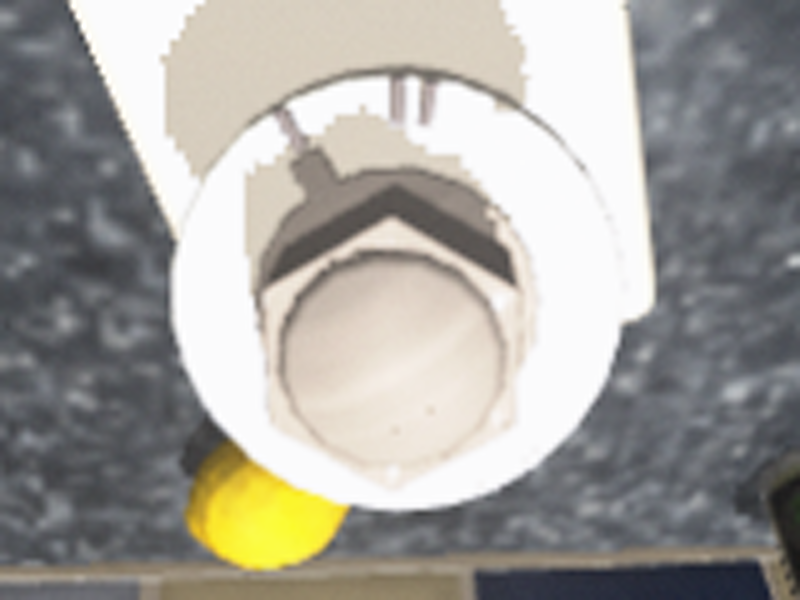

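Tab on the single rib at (300,160); the hex is square to the tool. On to the wrench.

Request:
{"api": "send_rows", "payload": {"moves": [[[13,-364,1],[-0.315,0.493,-1.469],60],[[13,-364,1],[-0.315,0.493,-1.469],60],[[13,-364,1],[-0.315,0.493,-1.469],60],[[13,-364,1],[-0.315,0.493,-1.469],60],[[13,-364,1],[-0.315,0.493,-1.469],60],[[13,-364,1],[-0.315,0.493,-1.469],60],[[13,-364,1],[-0.315,0.493,-1.469],60],[[13,-364,1],[-0.315,0.493,-1.469],60],[[13,-364,1],[-0.315,0.493,-1.469],60],[[13,-364,1],[-0.315,0.493,-1.469],60],[[13,-364,1],[-0.315,0.493,-1.469],60],[[13,-364,1],[-0.315,0.493,-1.469],60]]}}

```text
clock: 7.82
eef_pos: [0.4728, -0.3484, 0.2572]
tool_rot: [-0.635, 0.771, 0.009, 0.035]
ft_force: [0.1, 0.2, -0.1]
grip_width: 0.0605
```

Request:
{"api": "send_rows", "payload": {"moves": [[[0,0,0],[0,0,-0.14],60],[[0,0,0],[0,0,-0.14],60],[[0,0,0],[0,0,-0.14],60]]}}

```text
clock: 8.07
eef_pos: [0.4726, -0.3482, 0.2557]
tool_rot: [-0.687, 0.726, 0.008, 0.036]
ft_force: [-0.1, -0.1, 0.2]
grip_width: 0.0603
```

```bash
cat > wr.py <<'E'
from h import *
D=Ro.from_euler('x',np.pi)*Ro.from_rotvec([0,0,np.pi/2])
E
python3 -c "
from wr import *
st();go([.473,-.346,.26],D)
c=get_calibration('wrist');np.save('w7.npy',c,allow_pickle=True);im=camera('wrist')[:,:,::-1].copy()
h=cv2.cvtColor(im,cv2.COLOR_BGR2HSV)
wood=cv2.inRange(h,(4,90,60),(20,255,255));cv2.imwrite('pics/w7.png',im)
k=cv2.convexHull(max(cv2.findContours(wood,0,2)[0],key=cv2.contourArea));b=np.zeros_like(wood);cv2.fillPoly(b,[k],255)
m=cv2.inRange(h,(0,0,60),(179,70,255))&cv2.erode(b,np.ones((9,9)))
m=cv2.morphologyEx(m,cv2.MORPH_CLOSE,np.ones((5,5)))
cs=sorted(cv2.findContours(m,0,2)[0],key=cv2.contourArea)[-3:]
for q in cs:
  print(cv2.contourArea(q),cv2.boundingRect(q),cv2.minAreaRect(q))
  w=cv2.approxPolyDP(q,2.5,True)[:,0];print(w.tolist())
ov=im.copy();cv2.drawContours(ov,[cs[-1]],-1,(0,0,255),1);cv2.imwrite('pics/w7c.png',ov)
"
```

```text
{'clock': 8.067, 'joint_pos': [-0.664, 0.44, 0.162, 1.298, 0.073, -2.18], 'eef_pos': [0.473, -0.348, 0.256], 'ft_force': [-0.12, -0.057, 0.235], 'ft_torque': [-0.084, 0.041, 0.029], 'grip_width': 0.06}
shift mm [-2.5 -0.4 -4.1] rot [-0.039  0.062 -0.055]
311.0 (174, 235, 24, 44) ((183.85000610351562, 254.45001220703125), (13.281566619873047, 45.220577239990234), 18.434947967529297)
[[197, 235], [189, 236], [174, 263], [183, 278], [183, 266]]
3416.0 (231, 123, 67, 144) ((262.5235595703125, 194.04244995117188), (142.1700439453125, 66.19832611083984), 87.51044464111328)
[[249, 125], [247, 136], [253, 201], [246, 214], [231, 229], [236, 263], [243, 266], [246, 263], [247, 232], [283, 231], [285, 254], [290, 264], [297, 261], [297, 225], [270, 200], [266, 126], [262, 123]]
```

View pics/w7c.png

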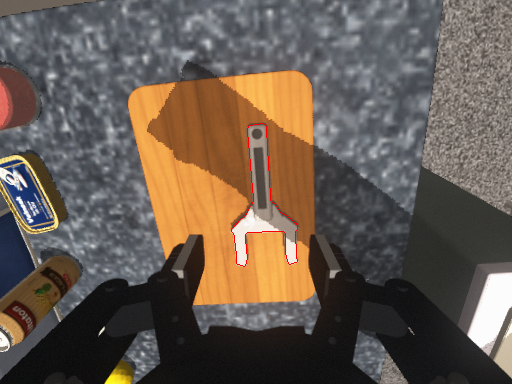

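```bash
python3 -c "
from wr import *
c=np.load('w7.npy',allow_pickle=True).item()
for n,p,z in[('end',(256.5,124),.042),('hl1',(248,140),.042),('hr1',(267,140),.042),('hl2',(252,190),.042),('hr2',(269.5,190),.042),('tipL',(240,265),.036),('tipR',(294,263),.036),('inL',(247,231),.036),('inR',(283,230),.036)]:print(n,onz(c,*p,z).round(4))
"
```

```text
end [ 0.4781 -0.3947  0.042 ]
hl1 [ 0.4878 -0.379   0.042 ]
hr1 [ 0.4683 -0.3781  0.042 ]
hl2 [ 0.487 -0.324  0.042]
hr2 [ 0.4679 -0.3232  0.042 ]
tipL [ 0.509  -0.2207  0.036 ]
tipR [ 0.441  -0.2217  0.036 ]
inL [ 0.4967 -0.2695  0.036 ]
inR [ 0.4539 -0.2693  0.036 ]
```

```bash
cat >> wr.py <<'E'
D=D*Ro.from_rotvec([0,0,-.019])
E
python3 -c "
from wr import *
go([.4773,-.340,.14],D);go([.4773,-.340,.0966],D)"
```

```text
shift mm [ -1.2   0.2 116.6] rot [-0.04   0.061 -0.074]
shift mm [  1.5   1.9 159.9] rot [-0.04   0.061 -0.074]
```

Request:
{"api": "send_rows", "payload": {"moves": [[[-1,0,40],[-0.04,0.061,-0.074],60],[[-1,0,80],[-0.04,0.061,-0.074],50],[[-1,0,117],[-0.04,0.061,-0.074],50],[[-1,0,117],[-0.04,0.061,-0.074],50],[[1,2,140],[-0.04,0.061,-0.074],50],[[1.5,1.9,159.5],[-0.04,0.061,-0.074],50],[[1.5,1.9,159.5],[-0.04,0.061,-0.074],50]]}}

```text
clock: 8.7
eef_pos: [0.4758, -0.339, 0.0951]
tool_rot: [0.713, -0.701, -0.002, 0.0]
ft_force: [-0.9, 0.9, -0.6]
grip_width: 0.0501
```

```bash
python3 -c "
from wr import *
st();tq();go([.4773,-.340,.0966],D)"
```

```text
{'clock': 8.7, 'joint_pos': [-0.619, 0.573, -0.069, 0.934, 0.0, -2.207], 'eef_pos': [0.476, -0.339, 0.095], 'ft_force': [-0.916, 0.916, -0.611], 'ft_torque': [0.019, 0.05, -0.053], 'grip_width': 0.05}
toolF [-0.93  0.9   0.62] toolT [-0.049 -0.02   0.053] J6 -2.2072 w 0.0501 t 8.7
shift mm [ 1.  -1.5 -1.5] rot [ 0.004  0.003 -0.002]
```

Request:
{"api": "send_rows", "payload": {"moves": [[[1,-1.5,-2],[0,0,0],50],[[1,-1.5,-2],[0,0,0],30],[[1,-1.5,-2],[0,0,0],15],[[1,-1.5,-2],[0,0,0],15],[[1,-1.5,-2],[0,0,0],15],[[1,-1.5,-2],[0,0,0],15],[[1,-1.5,-2],[0,0,0],15],[[1,-1.5,-2],[0,0,0],15]]}}

```text
clock: 9.37
eef_pos: [0.4784, -0.341, 0.0997]
tool_rot: [0.713, -0.701, -0.0, 0.0]
ft_force: [-1.0, 0.3, 5.7]
grip_width: 0.0201
```

```bash
python3 -c "
from wr import *
st();tq();np.save('pick.npy',np.r_[tcp()[0],tcp()[1].as_quat()])"
```

```text
{'clock': 9.367, 'joint_pos': [-0.619, 0.571, -0.059, 0.942, -0.0, -2.207], 'eef_pos': [0.478, -0.341, 0.1], 'ft_force': [-1.009, 0.277, 5.684], 'ft_torque': [0.009, 0.268, 0.003], 'grip_width': 0.02}
toolF [-0.3   1.01 -5.68] toolT [-0.267 -0.014 -0.003] J6 -2.2069 w 0.0201 t 9.3667
```

Request:
{"api": "send_rows", "payload": {"moves": [[[0,0,-20],[0,0,0],10],[[0,0,-50],[0,0,0],10],[[0,0,-80],[0,0,0],10],[[0,0,-80],[0,0,0],10]]}}

```text
clock: 9.7
eef_pos: [0.4812, -0.3431, 0.1868]
tool_rot: [0.713, -0.701, 0.006, -0.001]
ft_force: [1.7, -0.3, -1.7]
grip_width: 0.0205
```

```bash
python3 -c "
from wr import *
st();tq()
p,R,o=tcp();c=get_calibration('wrist');im=camera('wrist')[:,:,::-1].copy()
h=cv2.cvtColor(im,cv2.COLOR_BGR2HSV);cv2.imwrite('pics/w8.png',im)
m=cv2.inRange(h,(0,0,75),(179,75,255));m[:, :150]=0;m[:,370:]=0
cs=sorted(cv2.findContours(m,0,2)[0],key=cv2.contourArea)[-2:]
for q in cs:
  print(cv2.contourArea(q),cv2.boundingRect(q))
  for w in cv2.approxPolyDP(q,2.5,True)[:,0]:
    X=R.inv().apply(onax(c,w[0],w[1],p,R.as_matrix()[:,2],.0637)-p)*1000;print(w.tolist(),X.round(1)[:2],end=' ')
"
```

```text
{'clock': 9.7, 'joint_pos': [-0.619, 0.483, 0.046, 1.122, -0.0, -2.207], 'eef_pos': [0.481, -0.343, 0.187], 'ft_force': [1.696, -0.287, -1.745], 'ft_torque': [-0.253, -0.138, 0.063], 'grip_width': 0.021}
toolF [ 0.3  -1.68  1.76] toolT [ 0.134  0.254 -0.064] J6 -2.2066 w 0.0205 t 9.7
6776.0 (230, 156, 54, 175)
[246, 156] [54.4 -5.5] [238, 159] [52.9 -9.5] [234, 169] [ 47.8 -11.6] [239, 305] [-35.9 -10.8] [230, 312] [-41.3 -16.4] [230, 325] [-51.4 -16.8] [261, 330] [-55.5   2.5] [283, 324] [-50.7  16.2] [282, 311] [-40.5  15.2] [274, 304] [-35.2  10.2] [277, 168] [48.3 10. ] [269, 158] [53.4  5.9] [262, 160] [52.4  2.4] 22046.5 (150, 0, 220, 222)
[150, 0] [123.3 -46.6] [150, 81] [ 89.7 -49.6] [312, 77] [91.1 25.1] [330, 88] [86.4 33.8] [335, 106] [78.3 36.7] [329, 196] [33.4 37.4] [336, 196] [33.4 41.1] [369, 221] [19.2 60.4] [369, 0] [123.4  48.6]
```

```bash
cat >> wr.py <<'E'
rn=Ro.from_quat(np.load('rn.npy'))
NN=np.array([.532,.0373,.148]);L=.099;ZJ=.0707
def fit(turn=0.,back=0.,up=0.,k=-1):  # turn: clockwise rad from hand-tight alignment
    R=rn*Ro.from_rotvec([0,0,-.02+k*np.pi/3+turn]);M=R.as_matrix()
    return NN-M@[-L,0,ZJ]+M[:,0]*back-M[:,2]*up,R
E
python3 -c "
from wr import *
print(fit()[0],fit(back=.075)[0]);go(*fit(0,.08,.04));print(onz(get_calibration('side'),316,228,0))"
```

```text
[ 0.46228123 -0.05812579  0.17685658] [ 0.43533491 -0.12367142  0.15230732]
shift mm [-210.5   62.7   -2.8] rot [ 0.461 -0.245  0.468]
[ 0.72008523 -0.10671127  0.        ]
```

Request:
{"api": "send_rows", "payload": {"moves": [[[0,0,-30],[0,0,0],10],[[-105,30,-25],[0.23,-0.12,0.23],10],[[-160,50,-10],[0.35,-0.19,0.35],10],[[-210,63,-3],[0.461,-0.245,0.468],10],[[-210,63,-3],[0.461,-0.245,0.468],10],[[-210,63,-3],[0.461,-0.245,0.468],10],[[-210,63,-3],[0.461,-0.245,0.468],10],[[-210,63,-3],[0.461,-0.245,0.468],10],[[-210,63,-3],[0.461,-0.245,0.468],10]]}}

```text
clock: 10.5
eef_pos: [0.4112, -0.132, 0.1835]
tool_rot: [-0.51, 0.821, -0.075, 0.245]
ft_force: [0.4, -0.6, -2.1]
grip_width: 0.0204
```

```bash
python3 -c "
from wr import *
st();go(*fit(0,.08,.04));go(*fit(0,.075,.0))"
```

```text
{'clock': 10.5, 'joint_pos': [-0.492, 0.012, -0.722, 0.442, 0.345, -1.533], 'eef_pos': [0.411, -0.132, 0.184], 'ft_force': [0.441, -0.569, -2.082], 'ft_torque': [-0.34, 0.736, -0.021], 'grip_width': 0.02}
shift mm [-0.7 -3.6 -0.3] rot [ 0.004 -0.002 -0.   ]
shift mm [-5.8 -3.8 39.7] rot [ 0.004 -0.002 -0.   ]
```

Request:
{"api": "send_rows", "payload": {"moves": [[[-6,-4,20],[0.004,-0.002,0],10],[[-6,-4,40],[0.004,-0.002,0],10],[[-6,-4,40],[0.004,-0.002,0],10],[[-6,-4,40],[0.004,-0.002,0],10]]}}

```text
clock: 10.83
eef_pos: [0.4362, -0.124, 0.1514]
tool_rot: [-0.509, 0.821, -0.075, 0.246]
ft_force: [0.0, 0.4, -3.6]
grip_width: 0.0202
```

```bash
python3 -c "
from wr import *
st();go(*fit(0,.075,0))
p,R,o=tcp();M=R.as_matrix()
o2=[]
for n in('scene','side'):
  c=get_calibration(n);im=camera(n)[:,:,::-1].copy();cv2.imwrite('pics/%s2.png'%n,im)
  jc=p+M@[-L,0,ZJ]
  u,v=proj(c,(jc+NN)/2).astype(int)
  k=6;cr=cv2.resize(im[v-45:v+45,u-33:u+33],None,fx=k,fy=k,interpolation=cv2.INTER_CUBIC)
  def dot(X,col):
    a=proj(c,X)-[u-33,v-45];cv2.circle(cr,tuple((a*k+k/2).astype(int)),2,col,-1)
  for X in([-.021,.0235],[-.021,-.0235],[-.021,.040],[-.021,-.04],[.028,0]): dot(jc+M@[-X[0] if 0 else X[0],X[1],-.007],(0,0,255))
  T=rn*Ro.from_rotvec([0,0,-.02])
  for i in range(6):
    a=np.pi/3*i;dot(NN+AX*.015+T.apply([.0254*np.cos(a),.0254*np.sin(a),0]),(0,200,0))
  dot(NN+AX*.022,(255,0,0));o2.append(cr)
cv2.imwrite('pics/fit1.png',np.hstack(o2))
"
```

```text
{'clock': 10.833, 'joint_pos': [-0.441, 0.106, -0.736, 0.316, 0.325, -1.482], 'eef_pos': [0.436, -0.124, 0.151], 'ft_force': [0.003, 0.45, -3.561], 'ft_torque': [-0.353, 0.825, -0.019], 'grip_width': 0.02}
shift mm [-0.3  0.5 -1.1] rot [ 0.003 -0.    -0.001]
```

View pics/fit1.png

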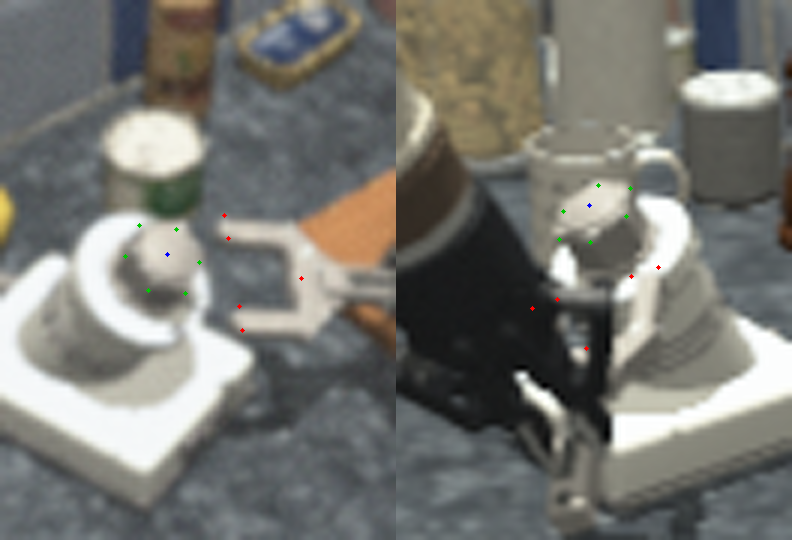

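Crop shows the wrench level with the nut plane, mouth facing the hex (tips at scene-crop (222,228) and (238,322), within 1 px of prediction). Sliding on and watching the forces.

Request:
{"api": "send_rows", "payload": {"moves": [[[-10,0.5,-1],[0.003,0,0],10],[[-20,0.5,-1],[0.003,0,0],10],[[-30,0.5,-1],[0.003,0,0],10],[[-40,0.5,-1],[0.003,0,0],10],[[-45,0.5,-1],[0.003,0,0],10],[[-45,0.5,-1],[0.003,0,0],10]]}}

```text
clock: 11.43
eef_pos: [0.4525, -0.0848, 0.1693]
tool_rot: [-0.509, 0.82, -0.078, 0.248]
ft_force: [0.7, -0.1, -3.0]
grip_width: 0.0204
```

```bash
python3 -c "
from wr import *
tq();go(*fit(0,.030,0));go(*fit())"
```

```text
toolF [0.8  0.53 2.9 ] toolT [-0.625  0.631 -0.102] J6 -1.3691 w 0.0204 t 11.4333
shift mm [0.7 1.9 1.5] rot [-0.005  0.001  0.001]
shift mm [-29.3   1.9   1.5] rot [-0.005  0.001  0.001]
```

Request:
{"api": "send_rows", "payload": {"moves": [[[-4,1.9,1.5],[-0.005,0,0],10],[[-9,1.9,1.5],[-0.005,0,0],10],[[-14,1.9,1.5],[-0.005,0,0],10],[[-14,1.9,1.5],[-0.005,0,0],10]]}}

```text
clock: 11.77
eef_pos: [0.4571, -0.0711, 0.1723]
tool_rot: [-0.51, 0.82, -0.076, 0.247]
ft_force: [0.1, 0.6, -3.3]
grip_width: 0.0205
```

```bash
python3 -c "
from wr import *
tq();go(*fit())"
```

```text
toolF [0.5  1.5  3.01] toolT [-0.583  0.608 -0.078] J6 -1.3343 w 0.0205 t 11.7667
shift mm [-14.7   0.2   0.1] rot [-0.     0.001  0.002]
```

Request:
{"api": "send_rows", "payload": {"moves": [[[-4,0.2,0],[0,0,0],10],[[-8,0.2,0],[0,0,0],10],[[-8,0.2,0],[0,0,0],10]]}}

```text
clock: 12.02
eef_pos: [0.4602, -0.0634, 0.1751]
tool_rot: [-0.51, 0.82, -0.076, 0.248]
ft_force: [0.9, -0.5, -2.9]
grip_width: 0.02
```

```bash
python3 -c "
from wr import *
tq();go(*fit())"
```

```text
toolF [1.06 0.19 2.89] toolT [-0.573  0.58   0.021] J6 -1.3145 w 0.02 t 12.0167
shift mm [-6.   0.2  0.2] rot [-0.     0.002  0.002]
```

Request:
{"api": "send_rows", "payload": {"moves": [[[-3,0.2,0],[0,0,0],10],[[-6,0.2,0],[0,0,0],10],[[-6,0.2,0],[0,0,0],10]]}}

```text
clock: 12.27
eef_pos: [0.4612, -0.0599, 0.1762]
tool_rot: [-0.509, 0.821, -0.078, 0.245]
ft_force: [-3.0, -9.4, -1.4]
grip_width: 0.0202
```

```bash
python3 -c "
from wr import *
tq();go(*fit())"
```

```text
toolF [ 9.8  -1.51 -1.38] toolT [-0.277  2.385  0.068] J6 -1.2992 w 0.0202 t 12.2667
shift mm [-2.2 -0.2  0.1] rot [-0.001 -0.006  0.   ]
```

```bash
cat >> wr.py <<'E'
L=.103
def arc(ts,**k):
    p0,R0,_=tcp()
    for t in ts:
        p,R=fit(t,**k);print(t,np.round(R0.inv().apply(p-p0)*1000,1).tolist(),np.round((R0.inv()*R).as_rotvec(),3).tolist())
E
python3 -c "
from wr import *
arc([0,.04,.08,.12,.16,.2])"
```

```text
0 [1.8, -0.2, 0.2] [-0.001, -0.006, 0.0]
0.04 [1.7, 3.9, 0.2] [-0.001, -0.005, 0.04]
0.08 [1.5, 8.0, 0.1] [-0.001, -0.005, 0.08]
0.12 [1.1, 12.1, 0.1] [-0.001, -0.005, 0.12]
0.16 [0.5, 16.2, 0.1] [-0.001, -0.005, 0.16]
0.2 [-0.3, 20.2, 0.1] [-0.001, -0.005, 0.2]
```

Request:
{"api": "send_rows", "payload": {"moves": [[[1.8,0,0],[0,-0.006,0],10],[[1.7,2,0],[0,-0.006,0.02],10],[[1.7,4,0],[0,-0.006,0.04],10],[[1.5,8,0],[0,-0.006,0.08],10],[[1.5,8,0],[0,-0.006,0.08],10]]}}

```text
clock: 12.68
eef_pos: [0.4546, -0.0572, 0.1731]
tool_rot: [-0.475, 0.841, -0.067, 0.251]
ft_force: [1.9, -2.2, -2.9]
grip_width: 0.0205
```

```bash
python3 -c "
from wr import *
tq();arc([.08,.12,.16,.2,.24,.28])"
```

```text
toolF [ 2.05 -1.59  3.14] toolT [-0.13   0.744  0.147] J6 -1.218 w 0.0205 t 12.6833
0.08 [0.5, 0.2, 0.3] [-0.002, 0.002, -0.001]
0.12 [0.4, 4.3, 0.3] [-0.002, 0.002, 0.039]
0.16 [0.1, 8.5, 0.3] [-0.002, 0.002, 0.079]
0.2 [-0.3, 12.6, 0.3] [-0.002, 0.002, 0.119]
0.24 [-0.8, 16.6, 0.3] [-0.002, 0.002, 0.159]
0.28 [-1.6, 20.7, 0.3] [-0.002, 0.002, 0.199]
```

Request:
{"api": "send_rows", "payload": {"moves": [[[0.4,4.3,0.3],[0,0,0.039],10],[[0.4,4.3,0.3],[0,0,0.039],10]]}}

```text
clock: 12.85
eef_pos: [0.4518, -0.0551, 0.1717]
tool_rot: [-0.459, 0.85, -0.062, 0.253]
ft_force: [0.5, -1.7, -1.9]
grip_width: 0.0201
```

```bash
python3 -c "
from wr import *
tq()"
```

```text
toolF [ 1.89 -0.74  1.72] toolT [0.007 0.727 0.118] J6 -1.175 w 0.0201 t 12.85
```

Request:
{"api": "send_rows", "payload": {"moves": [[[-0.2,4.2,0],[0,0,0.04],10],[[-0.2,4.2,0],[0,0,0.04],10]]}}

```text
clock: 13.02
eef_pos: [0.4492, -0.0525, 0.1709]
tool_rot: [-0.442, 0.858, -0.058, 0.255]
ft_force: [1.5, -1.4, -1.5]
grip_width: 0.0204
```

```bash
python3 -c "
from wr import *
tq();arc([.16,.2,.24,.28,.32])"
```

```text
toolF [ 0.97 -1.47  1.87] toolT [-0.1    0.57   0.135] J6 -1.1304 w 0.0204 t 13.0167
0.16 [1.1, 0.9, 0.4] [-0.005, 0.003, 0.001]
0.2 [1.0, 5.0, 0.4] [-0.005, 0.004, 0.041]
0.24 [0.8, 9.2, 0.3] [-0.005, 0.004, 0.081]
0.28 [0.4, 13.3, 0.3] [-0.005, 0.004, 0.121]
0.32 [-0.2, 17.3, 0.3] [-0.005, 0.004, 0.161]
```

Request:
{"api": "send_rows", "payload": {"moves": [[[1,5,0.4],[-0.005,0.004,0.041],10],[[1,5,0.4],[-0.005,0.004,0.041],10]]}}

```text
clock: 13.18
eef_pos: [0.4469, -0.0503, 0.1698]
tool_rot: [-0.426, 0.867, -0.053, 0.255]
ft_force: [3.9, -0.4, -0.3]
grip_width: 0.0202
```

```bash
python3 -c "
from wr import *
tq();arc([.2,.24])"
```

```text
toolF [-1.57 -2.92  2.11] toolT [ 0.296  0.264 -0.052] J6 -1.088 w 0.0202 t 13.1833
0.2 [1.3, 1.6, 0.4] [-0.003, 0.002, 0.002]
0.24 [1.2, 5.8, 0.3] [-0.003, 0.002, 0.042]
```

Request:
{"api": "send_rows", "payload": {"moves": [[[-0.2,4.2,0],[0,0,0.04],10],[[-0.2,4.2,0],[0,0,0.04],10]]}}

```text
clock: 13.35
eef_pos: [0.4445, -0.0479, 0.1691]
tool_rot: [-0.409, 0.875, -0.049, 0.256]
ft_force: [3.3, -2.6, -2.6]
grip_width: 0.0205
```

```bash
python3 -c "
from wr import *
tq();arc([.24,.28,.32,.36,.4])"
```

```text
toolF [ 1.23 -3.26  3.58] toolT [ 0.378  0.898 -0.356] J6 -1.0446 w 0.0205 t 13.35
0.24 [1.6, 2.3, 0.5] [-0.005, 0.002, 0.005]
0.28 [1.5, 6.4, 0.5] [-0.005, 0.002, 0.045]
0.32 [1.2, 10.5, 0.5] [-0.005, 0.002, 0.085]
0.36 [0.8, 14.6, 0.5] [-0.005, 0.002, 0.125]
0.4 [0.2, 18.7, 0.5] [-0.005, 0.002, 0.165]
```

Request:
{"api": "send_rows", "payload": {"moves": [[[1.5,6.4,0.5],[-0.005,0.002,0.045],10],[[1.2,10.5,0.5],[-0.005,0.002,0.085],10],[[0.8,14.6,0.5],[-0.005,0.002,0.125],10],[[0.2,18.7,0.5],[-0.005,0.002,0.165],10],[[0.2,18.7,0.5],[-0.005,0.002,0.165],10]]}}

```text
clock: 13.77
eef_pos: [0.4337, -0.0362, 0.1646]
tool_rot: [-0.337, 0.905, -0.028, 0.259]
ft_force: [4.2, -3.5, -0.6]
grip_width: 0.0204
```

```bash
python3 -c "
from wr import *
tq();arc([.4,.44,.48,.52,.56,.6])"
```

```text
toolF [-0.26 -5.04  2.09] toolT [ 0.754  0.449 -0.243] J6 -0.8577 w 0.0204 t 13.7667
0.4 [1.6, 1.9, 0.4] [-0.004, 0.003, 0.003]
0.44 [1.5, 6.0, 0.4] [-0.004, 0.003, 0.043]
0.48 [1.3, 10.1, 0.4] [-0.004, 0.003, 0.083]
0.52 [0.9, 14.2, 0.4] [-0.004, 0.003, 0.123]
0.56 [0.3, 18.3, 0.4] [-0.004, 0.003, 0.163]
0.6 [-0.5, 22.4, 0.4] [-0.004, 0.003, 0.203]
```

Request:
{"api": "send_rows", "payload": {"moves": [[[1.5,6,0.4],[-0.004,0.003,0.043],10],[[1.3,10.1,0.4],[-0.004,0.003,0.083],10],[[0.9,14.2,0.4],[-0.004,0.003,0.123],10],[[0.3,18.3,0.4],[-0.004,0.003,0.163],10],[[-0.5,22.4,0.4],[-0.004,0.003,0.203],10],[[-0.5,22.4,0.4],[-0.004,0.003,0.203],10]]}}

```text
clock: 14.27
eef_pos: [0.4228, -0.0194, 0.161]
tool_rot: [-0.244, 0.934, -0.002, 0.26]
ft_force: [4.3, -4.3, -1.0]
grip_width: 0.0206
```

```bash
python3 -c "
from wr import *
from ang import A
tq();st();c=get_calibration('wrist');np.save('w9.npy',c,allow_pickle=True);im=camera('wrist')[:,:,::-1];cv2.imwrite('pics/w9.png',im)
arc([.6,.64,.68,.72,.76,.8])
# polar check on w6 reference: intensity profiles by angle
def prof(c,im,r,h,a0=60,a1=160):
  T=tool(np.pi-.1);g=cv2.cvtColor(im,cv2.COLOR_BGR2GRAY).astype(np.float32);out=[]
  for a in range(a0,a1,2):
    t=np.radians(a);u,v=proj(c,NN+AX*h+T.apply([r*np.sin(t),r*np.cos(t),0]))
    out.append(int(cv2.getRectSubPix(g,(1,1),(float(u),float(v)))[0,0]))
  return out
for r,h in((.033,-.016),(.040,-.02)):
  for n in('w6','w9'):
    print(n,r,prof(np.load(n+'.npy',allow_pickle=True).item(),cv2.imread('pics/'+n+'.png'),r,h))
"
```

```text
toolF [-0.76 -5.67  2.43] toolT [ 1.026  0.379 -0.13 ] J6 -0.6148 w 0.0206 t 14.2667
{'clock': 14.267, 'joint_pos': [-0.153, -0.007, -0.839, 0.248, 0.197, -0.615], 'eef_pos': [0.423, -0.019, 0.161], 'ft_force': [4.326, -4.344, -0.987], 'ft_torque': [-1.0, -0.152, -0.435], 'grip_width': 0.021}
0.6 [1.9, 1.9, 0.4] [-0.004, 0.003, 0.003]
0.64 [1.8, 6.0, 0.4] [-0.004, 0.003, 0.043]
0.68 [1.5, 10.2, 0.4] [-0.004, 0.003, 0.083]
0.72 [1.1, 14.2, 0.4] [-0.004, 0.003, 0.123]
0.76 [0.5, 18.3, 0.4] [-0.004, 0.003, 0.163]
0.8 [-0.2, 22.4, 0.4] [-0.004, 0.003, 0.203]
w6 0.033 [251, 251, 251, 251, 251, 251, 251, 251, 251, 250, 251, 251, 251, 251, 250, 251, 251, 251, 251, 251, 250, 235, 211, 211, 212, 212, 212, 212, 211, 211, 211, 211, 211, 210, 209, 181, 133, 135, 136, 135, 135, 140, 181, 206, 209, 209, 209, 209, 209, 209]
w9 0.033 [26, 25, 27, 28, 26, 27, 28, 27, 28, 29, 31, 31, 32, 30, 31, 32, 36, 35, 63, 194, 240, 240, 241, 241, 232, 147, 190, 211, 229, 238, 240, 223, 203, 194, 177, 179, 185, 196, 210, 231, 242, 244, 246, 243, 238, 228, 217, 181, 195, 239]
w6 0.04 [251, 251, 251, 251, 250, 251, 251, 251, 243, 247, 251, 251, 251, 251, 250, 251, 251, 220, 176, 182, 246, 227, 179, 169, 243, 251, 251, 250, 250, 251, 251, 251, 250, 251, 251, 251, 251, 213, 170, 196, 248, 251, 251, 251, 249, 238, 246, 233, 245, 249]
w9 0.04 [27, 28, 28, 28, 28, 28, 29, 30, 30, 31, 31, 32, 32, 33, 33, 34, 35, 33, 35, 35, 37, 46, 80, 127, 179, 182, 142, 182, 210, 230, 239, 213, 130, 130, 130, 130, 126, 127, 124, 126, 167, 242, 242, 231, 220, 168, 221, 241, 219, 182]
```

```bash
python3 -c "
from wr import *
arc([.55,.48]);arc([.48],back=.02);arc([.48],back=.06)"
```

```text
0.55 [1.7, -3.2, 0.5] [-0.004, 0.003, -0.047]
0.48 [1.2, -10.4, 0.5] [-0.004, 0.003, -0.117]
0.48 [21.0, -12.8, 0.5] [-0.004, 0.003, -0.117]
0.48 [60.7, -17.4, 0.4] [-0.004, 0.003, -0.117]
```

Request:
{"api": "send_rows", "payload": {"moves": [[[1.7,-3.2,0.5],[-0.004,0.003,-0.047],10],[[1.2,-10.4,0.5],[-0.004,0.003,-0.117],10],[[11,-11.5,0.5],[-0.004,0.003,-0.117],10],[[21,-12.8,0.5],[-0.004,0.003,-0.117],10],[[40,-15,0.5],[-0.004,0.003,-0.117],10],[[60.7,-17.4,0.5],[-0.004,0.003,-0.117],10],[[60.7,-17.4,0.5],[-0.004,0.003,-0.117],10]]}}

```text
clock: 14.9
eef_pos: [0.3793, -0.0621, 0.1291]
tool_rot: [-0.298, 0.921, -0.013, 0.253]
ft_force: [-0.8, 1.0, -4.1]
grip_width: 0.0203
```

```bash
cat > pf.py <<'E'
from wr import *
def prof(n,r,h,a0=60,a1=160,s=2):
  c=np.load(n+'.npy',allow_pickle=True).item();im=cv2.imread('pics/'+n+'.png')
  T=tool(np.pi-.1);g=cv2.cvtColor(im,cv2.COLOR_BGR2GRAY).astype(np.float32);out=[]
  for a in range(a0,a1,s):
    t=np.radians(a);u,v=proj(c,NN+AX*h+T.apply([r*np.sin(t),r*np.cos(t),0]))
    out.append(int(cv2.getRectSubPix(g,(1,1),(float(u),float(v)))[0,0]))
  return out
def snap(n,cam='wrist'):
  c=get_calibration(cam);np.save(n+'.npy',c,allow_pickle=True);cv2.imwrite('pics/'+n+'.png',camera(cam)[:,:,::-1])
E
python3 -c "
from pf import *
tq();st();arc([.48],back=.06)
snap('w10');c=np.load('w10.npy',allow_pickle=True).item();print(proj(c,NN))
for r,h in((.033,-.016),(.040,-.02)):print(r,prof('w10',r,h))
"
```

```text
toolF [1.91 1.96 3.31] toolT [-0.411  0.905 -0.008] J6 -0.8904 w 0.0203 t 14.9
{'clock': 14.9, 'joint_pos': [-0.326, 0.011, -0.931, 0.193, 0.275, -0.89], 'eef_pos': [0.379, -0.062, 0.129], 'ft_force': [-0.825, 0.972, -4.099], 'ft_torque': [-0.208, 0.971, 0.037], 'grip_width': 0.02}
0.48 [-6.3, -4.7, -0.9] [0.007, -0.009, -0.006]
[251.86018274 433.12642814]
0.033 [18, 18, 19, 19, 19, 19, 20, 21, 21, 21, 22, 21, 21, 21, 20, 19, 21, 21, 22, 23, 21, 21, 21, 23, 20, 22, 21, 21, 22, 20, 21, 22, 23, 21, 21, 22, 24, 21, 22, 20, 20, 21, 20, 19, 23, 21, 23, 20, 20, 19]
0.04 [21, 21, 22, 23, 23, 20, 18, 18, 20, 22, 20, 18, 19, 19, 20, 21, 22, 21, 21, 20, 20, 20, 22, 23, 21, 24, 22, 22, 23, 22, 22, 22, 23, 23, 22, 23, 23, 24, 24, 20, 21, 24, 23, 22, 21, 21, 20, 21, 22, 21]
```

```bash
python3 -c "
from pf import *
R=fit(.48)[1];M=R.as_matrix()
go(fit(.48,.06,.08)[0],R)
go(NN-M@[.07,.055,.15],R);print(NN-M@[.07,.055,.15])
"
```

```text
shift mm [ -3.9  -3.1 -80.7] rot [ 0.006 -0.006 -0.006]
shift mm [-237.2  -56.8  -81.7] rot [ 0.006 -0.006 -0.006]
[0.53749543 0.01239743 0.32055336]
```

Request:
{"api": "send_rows", "payload": {"moves": [[[0,0,-40],[0,0,0],10],[[-4,-3,-80],[0,0,0],10],[[-40,-15,-82],[0,0,0],10],[[-80,-25,-82],[0,0,0],10],[[-120,-35,-82],[0,0,0],10],[[-160,-45,-82],[0,0,0],10],[[-200,-57,-82],[0,0,0],10],[[-237,-57,-82],[0,0,0],10],[[-237,-57,-82],[0,0,0],10],[[-237,-57,-82],[0,0,0],10]]}}

```text
clock: 15.78
eef_pos: [0.5382, 0.0138, 0.321]
tool_rot: [-0.299, 0.92, -0.012, 0.254]
ft_force: [-0.1, -1.0, -3.9]
grip_width: 0.0205
```

```bash
python3 -c "
from pf import *
tq();st()
snap('w11');c=np.load('w11.npy',allow_pickle=True).item();print(proj(c,NN))
for r,h in((.033,-.016),(.040,-.02),(.042,-.02)):print(r,prof('w11',r,h))
"
```

```text
toolF [ 2.39 -0.06  3.21] toolT [-0.357  0.997  0.003] J6 -0.6291 w 0.0205 t 15.7833
{'clock': 15.783, 'joint_pos': [-0.038, 0.018, -0.322, 0.736, 0.148, -0.629], 'eef_pos': [0.538, 0.014, 0.321], 'ft_force': [-0.088, -0.965, -3.885], 'ft_torque': [-0.294, 1.017, -0.013], 'grip_width': 0.021}
[324.64399272 114.20204374]
0.033 [222, 222, 223, 224, 225, 232, 237, 232, 226, 227, 224, 229, 250, 252, 251, 238, 230, 212, 211, 212, 212, 210, 167, 140, 142, 141, 142, 142, 126, 171, 212, 213, 212, 212, 212, 214, 213, 212, 213, 212, 213, 212, 212, 211, 211, 212, 213, 213, 212, 213]
0.04 [251, 251, 251, 251, 252, 252, 251, 252, 251, 251, 252, 252, 251, 252, 252, 251, 216, 178, 169, 250, 207, 176, 150, 250, 251, 250, 250, 252, 251, 251, 251, 247, 240, 223, 250, 194, 128, 129, 203, 212, 212, 213, 212, 213, 211, 212, 213, 213, 212, 212]
0.042 [252, 251, 252, 252, 251, 252, 252, 252, 251, 252, 252, 252, 252, 251, 252, 251, 217, 174, 179, 250, 210, 174, 139, 250, 252, 251, 251, 251, 251, 251, 251, 251, 251, 251, 251, 220, 174, 169, 213, 212, 212, 212, 213, 211, 212, 212, 211, 212, 212, 212]
```

Numerically: tab at 111.0°, single rib 133.2°, double rib 98.8° (span 34.4°, as it should be). The nut has turned 0.39 rad in nip-up, so about 0.21 rad remains. Refitting.

```bash
python3 -c "
from pf import *
p,R=fit(.46,.06,.08);go(p,R);go(*fit(.46,.06,0))
"
```

```text
shift mm [232.2  49.3   1. ] rot [ 0.009 -0.008 -0.025]
shift mm [231.5  48.6  81. ] rot [ 0.009 -0.008 -0.025]
```

Request:
{"api": "send_rows", "payload": {"moves": [[[38,10,1],[0,0,0],10],[[76,20,1],[0,0,0],10],[[114,30,1],[0,0,-0.01],10],[[152,40,1],[0,0,-0.02],10],[[190,49,1],[0.009,-0.008,-0.025],10],[[232,49,1],[0.009,-0.008,-0.025],10],[[232,49,1],[0.009,-0.008,-0.025],10],[[232,49,40],[0.009,-0.008,-0.025],10],[[232,49,81],[0.009,-0.008,-0.025],10],[[232,49,81],[0.009,-0.008,-0.025],10]]}}

```text
clock: 16.67
eef_pos: [0.3837, -0.0644, 0.1251]
tool_rot: [-0.308, 0.918, -0.014, 0.251]
ft_force: [-1.8, 1.1, -4.0]
grip_width: 0.0206
```

```bash
python3 -c "
from pf import *
tq();arc([.46],back=.06);arc([.46],back=.02);arc([.46])
"
```

```text
toolF [2.4  2.55 2.8 ] toolT [-0.539  1.036 -0.008] J6 -0.915 w 0.0206 t 16.6667
0.46 [-6.3, -4.5, -6.3] [0.012, -0.011, -0.006]
0.46 [-46.3, -4.3, -6.7] [0.012, -0.011, -0.006]
0.46 [-66.3, -4.2, -7.0] [0.012, -0.011, -0.006]
```

Request:
{"api": "send_rows", "payload": {"moves": [[[-6,-4.5,-6.5],[0.012,-0.011,-0.006],10],[[-16,-4.5,-6.5],[0.012,-0.011,-0.006],10],[[-26,-4.4,-6.6],[0.012,-0.011,-0.006],10],[[-36,-4.3,-6.7],[0.012,-0.011,-0.006],10],[[-36,-4.3,-6.7],[0.012,-0.011,-0.006],10]]}}

```text
clock: 17.08
eef_pos: [0.4094, -0.0479, 0.1513]
tool_rot: [-0.309, 0.914, -0.02, 0.261]
ft_force: [2.5, 0.2, -2.5]
grip_width: 0.0203
```

```bash
python3 -c "
from pf import *
tq();arc([.46],back=.03);arc([.46])
"
```

```text
toolF [-0.63 -0.77  3.37] toolT [-0.314  0.829  0.004] J6 -0.8466 w 0.0203 t 17.0833
0.46 [2.6, 1.4, 2.0] [-0.004, 0.005, 0.002]
0.46 [-27.4, 1.3, 2.2] [-0.004, 0.005, 0.002]
```

Request:
{"api": "send_rows", "payload": {"moves": [[[-7,1.3,2],[-0.004,0.005,0.002],10],[[-15,1.3,2],[-0.004,0.005,0.002],10],[[-22,1.3,2],[-0.004,0.005,0.002],10],[[-27,1.3,2.2],[-0.004,0.005,0.002],10],[[-27,1.3,2.2],[-0.004,0.005,0.002],10]]}}

```text
clock: 17.5
eef_pos: [0.4246, -0.0326, 0.16]
tool_rot: [-0.307, 0.917, -0.02, 0.253]
ft_force: [-6.3, -10.2, -5.1]
grip_width: 0.0203
```

```bash
python3 -c "
from pf import *
tq();arc([.46,.52,.58,.64,.7,.74])
"
```

```text
toolF [12.44 -3.77  0.18] toolT [0.4   2.784 0.204] J6 -0.7847 w 0.0203 t 17.5
0.46 [-4.3, -0.9, 0.3] [-0.001, -0.01, -0.003]
0.52 [-4.5, 5.3, 0.3] [-0.002, -0.01, 0.057]
0.58 [-5.0, 11.4, 0.3] [-0.002, -0.01, 0.117]
0.64 [-5.9, 17.5, 0.3] [-0.002, -0.01, 0.177]
0.7 [-7.2, 23.6, 0.3] [-0.003, -0.01, 0.237]
0.74 [-8.2, 27.6, 0.2] [-0.003, -0.01, 0.277]
```

```bash
python3 -c "
from pf import *
snap('w12')
p,R,o=tcp()
# camera in tool frame is constant: build from its values
c=np.load('w12.npy',allow_pickle=True).item();ct=dict(c);M=R.as_matrix();ct['t']=np.array(c['R'])@p+np.array(c['t']);ct['R']=np.array(c['R'])@M
for n in('w8','w11','w12'):
  g=cv2.imread('pics/'+n+'.png')
  for y in(-8,8):
    print(n,y,[int(g[int(v),int(u)].mean()) for u,v in[proj(ct,np.array([x,y,57.7])/1000) for x in range(36,76,2)]])
  print(n,'across x=45',[int(g[int(v),int(u)].mean()) for u,v in[proj(ct,np.array([45,y,57.7])/1000) for y in range(-18,20,2)]],'x=0',[int(g[int(v),int(u)].mean()) for u,v in[proj(ct,np.array([5,y,57.7])/1000) for y in range(-18,20,2)]])
"
```

```text
w8 -8 [148, 151, 152, 151, 151, 154, 153, 132, 105, 70, 89, 88, 95, 93, 93, 96, 159, 159, 159, 162]
w8 8 [123, 175, 208, 208, 211, 213, 212, 195, 114, 150, 172, 170, 171, 170, 168, 169, 172, 169, 170, 169]
w8 across x=45 [90, 87, 88, 89, 125, 153, 115, 68, 72, 75, 131, 174, 239, 212, 95, 105, 94, 95, 94] x=0 [75, 73, 68, 23, 117, 142, 137, 61, 63, 65, 66, 82, 138, 117, 22, 44, 71, 71, 39]
w11 -8 [136, 137, 137, 139, 141, 139, 141, 116, 89, 68, 90, 92, 143, 163, 226, 249, 231, 127, 95, 102]
w11 8 [108, 106, 109, 109, 109, 110, 110, 99, 81, 115, 116, 233, 193, 209, 210, 210, 210, 208, 208, 209]
w11 across x=45 [186, 178, 177, 119, 123, 141, 99, 68, 66, 68, 69, 89, 130, 108, 96, 106, 96, 91, 107] x=0 [70, 70, 66, 31, 136, 225, 222, 112, 115, 118, 121, 147, 220, 182, 27, 47, 68, 71, 38]
w12 -8 [148, 144, 146, 148, 144, 145, 144, 132, 104, 69, 70, 54, 67, 64, 58, 69, 71, 57, 70, 60]
w12 8 [131, 129, 128, 129, 131, 132, 131, 120, 96, 71, 57, 58, 53, 63, 54, 55, 63, 61, 50, 46]
w12 across x=45 [103, 108, 112, 78, 121, 145, 162, 72, 70, 73, 74, 73, 147, 133, 100, 115, 114, 111, 104] x=0 [87, 84, 80, 42, 134, 188, 243, 130, 133, 137, 141, 168, 238, 209, 42, 62, 90, 89, 57]
```

The in-hand position hasn't changed, so it is not slip. The throat probably touches the tab, which now lies under the handle line. I'll back off, raise 4 mm along the axis and push in again.

Request:
{"api": "send_rows", "payload": {"moves": [[[4,-0.9,0],[0,-0.01,0],10],[[4,-0.9,-2],[0,-0.01,0],10],[[4,-0.9,-4],[0,-0.01,0],10],[[0,-0.9,-4],[0,-0.01,0],10],[[-3,-0.9,-4],[0,-0.01,0],10],[[-5,-0.9,-4],[0,-0.01,0],10],[[-5,-0.9,-4],[0,-0.01,0],10]]}}

```text
clock: 18.13
eef_pos: [0.4224, -0.0329, 0.1629]
tool_rot: [-0.305, 0.918, -0.02, 0.252]
ft_force: [-9.6, -12.3, -4.7]
grip_width: 0.0204
```

```bash
python3 -c "
from pf import *
tq();arc([.46],up=.004)
"
```

```text
toolF [15.72 -3.78 -1.96] toolT [0.45  3.391 0.214] J6 -0.7811 w 0.0204 t 18.1333
0.46 [-4.6, -1.3, -0.1] [-0.002, -0.013, -0.007]
```

```bash
python3 -c "
from pf import *
arc([.38],up=.002,back=.01);arc([.38],up=.002)
"
```

```text
0.38 [5.0, -10.4, 2.0] [-0.001, -0.013, -0.087]
0.38 [-5.0, -9.5, 1.9] [-0.001, -0.013, -0.087]
```

Request:
{"api": "send_rows", "payload": {"moves": [[[5,-2,1],[-0.001,-0.013,0],10],[[5,-6,2],[-0.001,-0.013,-0.05],10],[[5,-10.4,2],[-0.001,-0.013,-0.087],10],[[0,-10,2],[-0.001,-0.013,-0.087],10],[[-3,-9.7,2],[-0.001,-0.013,-0.087],10],[[-5,-9.5,2],[-0.001,-0.013,-0.087],10],[[-5,-9.5,2],[-0.001,-0.013,-0.087],10]]}}

```text
clock: 18.72
eef_pos: [0.4328, -0.0369, 0.1658]
tool_rot: [-0.345, 0.902, -0.029, 0.257]
ft_force: [0.4, -0.1, -3.1]
grip_width: 0.0203
```

```bash
python3 -c "
from pf import *
tq();arc([.38],up=.002)
"
```

```text
toolF [1.19 0.41 2.9 ] toolT [-0.382  0.837 -0.1  ] J6 -0.8794 w 0.0203 t 18.7167
0.38 [1.1, 0.1, 0.0] [-0.001, 0.001, 0.0]
```

Fully seated with no contact force. The jam came from approaching 0.09 rad off the flats. Driving now.

```bash
python3 -c "
from pf import *
arc([.44,.5,.56,.6,.64,.68,.72],up=.001)
"
```

```text
0.44 [0.9, 6.3, 1.0] [-0.001, 0.001, 0.06]
0.5 [0.4, 12.4, 1.0] [-0.001, 0.001, 0.12]
0.56 [-0.6, 18.5, 1.0] [-0.001, 0.001, 0.18]
0.6 [-1.4, 22.6, 1.0] [-0.001, 0.001, 0.22]
0.64 [-2.4, 26.6, 1.0] [-0.001, 0.001, 0.26]
0.68 [-3.5, 30.5, 1.0] [-0.001, 0.001, 0.3]
0.72 [-4.8, 34.5, 1.0] [-0.0, 0.001, 0.34]
```

Request:
{"api": "send_rows", "payload": {"moves": [[[0.9,6.3,1],[0,0,0.06],10],[[0.4,12.4,1],[0,0,0.12],10],[[-0.6,18.5,1],[0,0,0.18],10],[[-1.4,22.6,1],[0,0,0.22],10],[[-2.4,26.6,1],[0,0,0.26],10],[[-3.5,30.5,1],[0,0,0.3],10],[[-4.8,34.5,1],[0,0,0.34],10],[[-4.8,34.5,1],[0,0,0.34],10]]}}

```text
clock: 19.38
eef_pos: [0.4165, -0.0076, 0.1603]
tool_rot: [-0.188, 0.947, 0.014, 0.26]
ft_force: [1.7, -3.7, -2.3]
grip_width: 0.0203
```

```bash
python3 -c "
from pf import *
tq();arc([.72,.76,.79,.8],up=.001)
"
```

```text
toolF [ 1.07 -3.9   2.36] toolT [ 0.639  0.652 -0.333] J6 -0.4642 w 0.0203 t 19.3833
0.72 [1.5, 0.5, 0.4] [-0.003, 0.004, 0.002]
0.76 [1.4, 4.7, 0.4] [-0.003, 0.004, 0.042]
0.79 [1.2, 7.7, 0.4] [-0.003, 0.004, 0.072]
0.8 [1.1, 8.8, 0.4] [-0.003, 0.004, 0.082]
```

Request:
{"api": "send_rows", "payload": {"moves": [[[1.4,4.7,0.4],[0,0,0.042],10],[[1.3,7,0.4],[0,0,0.065],10],[[1.3,7,0.4],[0,0,0.065],10]]}}

```text
clock: 19.63
eef_pos: [0.4143, -0.0016, 0.1598]
tool_rot: [-0.158, 0.952, 0.022, 0.261]
ft_force: [3.2, -3.6, -2.1]
grip_width: 0.0202
```

```bash
python3 -c "
from pf import *
tq();arc([.78],up=.001);arc([.72,.58],up=.001);arc([.58],back=.02);arc([.58],back=.06);arc([.58],back=.06,up=.08)
R=fit(.58)[1];M=R.as_matrix();go(NN-M@[.07,.055,.15],R)
"
```

```text
toolF [-0.48 -4.3   2.98] toolT [ 0.674  0.501 -0.489] J6 -0.3836 w 0.0202 t 19.6333
0.78 [1.4, 0.3, 0.3] [-0.005, 0.007, -0.001]
0.72 [1.2, -5.9, 0.3] [-0.005, 0.007, -0.061]
0.58 [-0.7, -20.2, 0.4] [-0.005, 0.006, -0.201]
0.58 [18.9, -24.2, 1.3] [-0.005, 0.006, -0.201]
0.58 [58.1, -32.2, 1.0] [-0.005, 0.006, -0.201]
0.58 [57.6, -32.5, -79.0] [-0.005, 0.006, -0.201]
shift mm [-181.7  -39.8  -76.6] rot [-0.005  0.006 -0.201]
```

Request:
{"api": "send_rows", "payload": {"moves": [[[1.2,-6,0.3],[0,0,-0.06],10],[[0.5,-13,0.4],[-0.005,0.006,-0.13],10],[[-0.7,-20.2,0.4],[-0.005,0.006,-0.201],10],[[-0.7,-20.2,-10],[-0.005,0.006,-0.201],10],[[-0.7,-20.2,-35],[-0.005,0.006,-0.201],10],[[-1,-20.2,-76],[-0.005,0.006,-0.201],10],[[-40,-25,-77],[-0.005,0.006,-0.201],10],[[-80,-30,-77],[-0.005,0.006,-0.201],10],[[-120,-35,-77],[-0.005,0.006,-0.201],10],[[-160,-40,-77],[-0.005,0.006,-0.201],10],[[-182,-40,-77],[-0.005,0.006,-0.201],10],[[-182,-40,-77],[-0.005,0.006,-0.201],10]]}}

```text
clock: 20.63
eef_pos: [0.542, 0.0048, 0.3235]
tool_rot: [-0.255, 0.931, -0.003, 0.262]
ft_force: [0.0, 0.3, -2.0]
grip_width: 0.0203
```

```bash
python3 -c "
from pf import *
tq();st()
snap('w13');c=np.load('w13.npy',allow_pickle=True).item();print(proj(c,NN))
for n in('w11','w13'):
 for r,h in((.033,-.016),(.031,-.016),(.042,-.02)):print(n,r,prof(n,r,h,84,124,1))
"
```

```text
toolF [0.83 0.51 1.76] toolT [-0.169  0.793  0.018] J6 -0.5508 w 0.0203 t 20.6333
{'clock': 20.633, 'joint_pos': [-0.058, 0.017, -0.323, 0.722, 0.157, -0.551], 'eef_pos': [0.542, 0.005, 0.324], 'ft_force': [0.012, 0.275, -1.995], 'ft_torque': [-0.241, 0.773, -0.043], 'grip_width': 0.02}
[330.8203597  105.67802471]
w11 0.033 [250, 250, 252, 251, 251, 247, 238, 237, 230, 215, 212, 210, 211, 210, 212, 212, 212, 212, 210, 201, 167, 145, 140, 140, 142, 142, 141, 141, 142, 143, 142, 136, 126, 138, 171, 207, 212, 212, 213, 213]
w11 0.031 [227, 227, 224, 223, 221, 215, 202, 194, 199, 195, 202, 209, 209, 212, 211, 212, 213, 211, 207, 186, 156, 144, 140, 139, 141, 142, 141, 139, 141, 142, 142, 138, 129, 132, 152, 191, 207, 212, 211, 210]
w11 0.042 [252, 252, 251, 252, 252, 252, 251, 247, 217, 184, 174, 152, 179, 234, 250, 241, 210, 178, 174, 149, 139, 224, 250, 252, 252, 251, 251, 251, 251, 251, 251, 251, 251, 251, 251, 251, 251, 251, 251, 251]
w13 0.033 [251, 251, 251, 251, 251, 241, 224, 211, 195, 174, 151, 139, 138, 139, 140, 140, 140, 141, 143, 144, 136, 124, 128, 170, 208, 210, 211, 211, 211, 211, 211, 210, 210, 210, 209, 210, 211, 211, 211, 210]
w13 0.031 [216, 215, 210, 222, 228, 213, 208, 206, 195, 167, 148, 137, 139, 141, 141, 140, 139, 139, 142, 140, 138, 127, 104, 158, 207, 200, 199, 195, 199, 200, 187, 180, 182, 201, 208, 207, 211, 212, 211, 210]
w13 0.042 [251, 251, 251, 250, 251, 251, 250, 245, 213, 180, 170, 154, 178, 229, 250, 241, 204, 176, 172, 150, 174, 228, 249, 250, 251, 251, 251, 251, 250, 251, 251, 251, 251, 251, 251, 251, 251, 251, 251, 251]
```

Tab at 100.1°, double rib at 98.3°: nip-up is about 0.57, and the wrench-to-nut offset has been the same (0.21) both times. One last nudge of about 0.02.

```bash
python3 -c "
from pf import *
arc([.58],up=.075);arc([.58],up=.03)
"
```

```text
0.58 [175.4, 55.7, 4.2] [0.001, 0.002, 0.002]
0.58 [175.5, 55.7, 49.2] [0.001, 0.002, 0.002]
```

Request:
{"api": "send_rows", "payload": {"moves": [[[40,15,3],[0,0,0],10],[[80,30,4],[0,0,0],10],[[120,45,4],[0,0,0],10],[[150,56,4],[0,0,0],10],[[175.4,55.7,4],[0.001,0.002,0.002],10],[[175.4,55.7,4],[0.001,0.002,0.002],10],[[175.4,55.7,28],[0.001,0.002,0.002],10],[[175.4,55.7,46],[0.001,0.002,0.002],10],[[175.4,55.7,46],[0.001,0.002,0.002],10]]}}

```text
clock: 21.43
eef_pos: [0.404, -0.0241, 0.1856]
tool_rot: [-0.253, 0.933, -0.001, 0.256]
ft_force: [-0.8, -0.9, -3.2]
grip_width: 0.0203
```

```bash
python3 -c "
from pf import *
tq();arc([.58],up=.03);arc([.58],up=.001)
"
```

```text
toolF [ 2.57 -0.02  2.32] toolT [-0.286  0.954 -0.019] J6 -0.6584 w 0.0203 t 21.4333
0.58 [-2.5, -1.7, 1.4] [0.004, -0.004, -0.001]
0.58 [-2.6, -1.8, 30.4] [0.004, -0.004, -0.001]
```

Request:
{"api": "send_rows", "payload": {"moves": [[[-2.6,-1.8,4],[0.004,-0.004,0],10],[[-2.6,-1.8,12],[0.004,-0.004,0],10],[[-2.6,-1.8,19],[0.004,-0.004,0],10],[[-2.6,-1.8,19],[0.004,-0.004,0],10]]}}

```text
clock: 21.77
eef_pos: [0.4157, -0.0218, 0.1698]
tool_rot: [-0.253, 0.933, -0.002, 0.258]
ft_force: [-0.4, 0.0, -3.1]
grip_width: 0.0204
```

```bash
python3 -c "
from pf import *
tq();arc([.58],up=.001)
"
```

```text
toolF [1.77 0.6  2.55] toolT [-0.233  0.838 -0.02 ] J6 -0.6445 w 0.0204 t 21.7667
0.58 [-0.4, -0.4, 10.8] [0.001, -0.001, -0.001]
```

Request:
{"api": "send_rows", "payload": {"moves": [[[-0.4,-0.4,5],[0,0,0],10],[[-0.4,-0.4,10],[0,0,0],10],[[-0.4,-0.4,10],[0,0,0],10]]}}

```text
clock: 22.02
eef_pos: [0.4211, -0.0206, 0.1609]
tool_rot: [-0.253, 0.933, -0.002, 0.258]
ft_force: [-0.1, 0.1, -2.3]
grip_width: 0.0203
```

```bash
python3 -c "
from pf import *
tq();arc([.58,.64,.7,.74,.77,.785,.8],up=.001)
"
```

```text
toolF [1.14 0.42 1.99] toolT [-0.228  0.909 -0.012] J6 -0.6388 w 0.0203 t 22.0167
0.58 [-0.1, -0.1, 0.4] [0.001, -0.002, -0.001]
0.64 [-0.3, 6.1, 0.4] [0.001, -0.002, 0.059]
0.7 [-0.8, 12.3, 0.4] [0.001, -0.002, 0.119]
0.74 [-1.4, 16.3, 0.4] [0.001, -0.002, 0.159]
0.77 [-1.9, 19.4, 0.4] [0.001, -0.002, 0.189]
0.785 [-2.2, 20.9, 0.4] [0.001, -0.002, 0.204]
0.8 [-2.6, 22.4, 0.4] [0.001, -0.002, 0.219]
```

Request:
{"api": "send_rows", "payload": {"moves": [[[-0.3,6.1,0.4],[0,0,0.059],10],[[-0.8,12.3,0.4],[0,0,0.119],10],[[-1.4,16.3,0.4],[0,0,0.159],10],[[-1.9,19.4,0.4],[0,0,0.189],10],[[-1.9,19.4,0.4],[0,0,0.189],10]]}}

```text
clock: 22.43
eef_pos: [0.414, -0.0029, 0.1594]
tool_rot: [-0.164, 0.952, 0.021, 0.257]
ft_force: [1.9, -2.3, -4.3]
grip_width: 0.0201
```

```bash
python3 -c "
from pf import *
tq();arc([.77,.8],up=.001)
"
```

```text
toolF [ 1.3  -2.57  4.35] toolT [ 0.536  0.945 -0.204] J6 -0.4012 w 0.0201 t 22.4333
0.77 [0.5, 0.4, 0.2] [-0.001, -0.001, 0.001]
0.8 [0.5, 3.5, 0.2] [-0.001, -0.001, 0.031]
```

Request:
{"api": "send_rows", "payload": {"moves": [[[0.5,1.8,0.2],[0,0,0.016],10],[[0.5,3.5,0.2],[0,0,0.031],10],[[0.5,3.5,0.2],[0,0,0.031],10]]}}

```text
clock: 22.68
eef_pos: [0.4131, -0.0001, 0.1592]
tool_rot: [-0.149, 0.954, 0.024, 0.257]
ft_force: [2.2, -4.0, -3.6]
grip_width: 0.0204
```

```bash
python3 -c "
from pf import *
tq();arc([.8,.73,.66,.6],up=.001);arc([.6],up=.08);
R=fit(.6)[1];M=R.as_matrix();go(NN-M@[.07,.055,.15],R)
"
```

```text
toolF [ 1.07 -4.33  3.71] toolT [ 0.84   0.851 -0.467] J6 -0.361 w 0.0204 t 22.6833
0.8 [0.5, 0.5, 0.1] [-0.003, 0.0, -0.0]
0.73 [0.3, -6.7, 0.1] [-0.003, 0.0, -0.07]
0.66 [-0.5, -13.9, 0.2] [-0.003, -0.0, -0.14]
0.6 [-1.5, -20.0, 0.2] [-0.003, -0.0, -0.2]
0.6 [-1.5, -20.2, -78.8] [-0.003, -0.0, -0.2]
shift mm [-182.   -39.7  -78. ] rot [-0.003 -0.    -0.2  ]
```

Request:
{"api": "send_rows", "payload": {"moves": [[[0.3,-6.7,0.1],[0,0,-0.07],10],[[-0.5,-13.9,0.2],[0,0,-0.14],10],[[-1.5,-20,0.2],[0,0,-0.2],10],[[-1.5,-20,-10],[0,0,-0.2],10],[[-1.5,-20,-35],[0,0,-0.2],10],[[-1.5,-20,-77],[0,0,-0.2],10],[[-40,-25,-78],[0,0,-0.2],10],[[-80,-30,-78],[0,0,-0.2],10],[[-120,-35,-78],[0,0,-0.2],10],[[-160,-40,-78],[0,0,-0.2],10],[[-182,-40,-78],[0,0,-0.2],10],[[-182,-40,-78],[0,0,-0.2],10]]}}

```text
clock: 23.68
eef_pos: [0.5419, 0.003, 0.3228]
tool_rot: [-0.244, 0.933, -0.001, 0.263]
ft_force: [0.7, -0.3, -2.5]
grip_width: 0.0202
```

```bash
python3 -c "
from pf import *
tq();st()
snap('w14');c=np.load('w14.npy',allow_pickle=True).item()
for n in('w14',):
 for r,h in((.033,-.016),(.031,-.016),(.042,-.02)):print(n,r,prof(n,r,h,84,124,1))
pk=np.load('pick.npy');R=Ro.from_quat(pk[3:]);go(pk[:3]+[0,0,.1],R);print(pk)
"
```

```text
toolF [ 0.86 -0.2   2.46] toolT [-0.2    0.788  0.054] J6 -0.532 w 0.0202 t 23.6833
{'clock': 23.683, 'joint_pos': [-0.061, 0.017, -0.325, 0.719, 0.157, -0.532], 'eef_pos': [0.542, 0.003, 0.323], 'ft_force': [0.66, -0.255, -2.515], 'ft_torque': [-0.184, 0.792, -0.051], 'grip_width': 0.02}
w14 0.033 [251, 245, 238, 228, 227, 226, 225, 212, 180, 153, 140, 141, 142, 143, 142, 142, 144, 146, 143, 135, 122, 152, 198, 210, 212, 212, 213, 213, 212, 212, 213, 213, 213, 213, 212, 212, 211, 211, 211, 213]
w14 0.031 [210, 206, 204, 201, 201, 199, 188, 172, 154, 141, 139, 139, 139, 141, 141, 139, 140, 141, 142, 138, 129, 121, 152, 193, 204, 203, 192, 190, 177, 184, 192, 195, 205, 210, 211, 212, 211, 212, 212, 211]
w14 0.042 [252, 251, 251, 251, 251, 251, 250, 245, 210, 175, 172, 156, 179, 242, 250, 241, 212, 180, 172, 156, 170, 236, 250, 252, 252, 252, 251, 251, 251, 251, 251, 251, 251, 251, 251, 251, 251, 251, 251, 251]
shift mm [ 260.3 -259.7   31.4] rot [-0.394  0.386 -1.051]
[ 4.78389054e-01 -3.40981184e-01  9.96692516e-02  7.13049235e-01
 -7.01113926e-01 -2.12716022e-04  8.19417954e-05]
```

Tab 98.9° against double rib 98.3°: on the mark to within 0.01 rad. Carrying the wrench back.

```bash
python3 -c "
from pf import *
pk=np.load('pick.npy');R=Ro.from_quat(pk[3:]);go(pk[:3]+[0,0,.2],R)
"
```

```text
shift mm [ 211.8 -272.5  -55.1] rot [-0.394  0.386 -1.051]
```

Request:
{"api": "send_rows", "payload": {"moves": [[[212,-272,-55],[-0.394,0.386,-1.051],10],[[212,-272,-55],[-0.394,0.386,-1.051],10],[[212,-272,-55],[-0.394,0.386,-1.051],10],[[212,-272,-55],[-0.394,0.386,-1.051],10],[[212,-272,-55],[-0.394,0.386,-1.051],10],[[212,-272,-55],[-0.394,0.386,-1.051],10],[[212,-272,-55],[-0.394,0.386,-1.051],10],[[212,-272,-55],[-0.394,0.386,-1.051],10],[[212,-272,-55],[-0.394,0.386,-1.051],10],[[212,-272,-55],[-0.394,0.386,-1.051],10],[[212,-272,-55],[-0.394,0.386,-1.051],10],[[212,-272,-55],[-0.394,0.386,-1.051],10]]}}

```text
clock: 24.73
eef_pos: [0.4776, -0.3397, 0.298]
tool_rot: [0.712, -0.702, -0.002, -0.001]
ft_force: [0.4, 0.7, -2.9]
grip_width: 0.0205
```

```bash
python3 -c "
from pf import *
tq();pk=np.load('pick.npy');R=Ro.from_quat(pk[3:]);go(pk[:3]+[0,0,.2],R);go(pk[:3]+[0,0,.03],R)
"
```

```text
toolF [-0.68 -0.41  2.9 ] toolT [0.007 0.036 0.038] J6 -2.2043 w 0.0205 t 24.7333
shift mm [ 1.3 -0.8 -1.7] rot [ 0.001  0.004 -0.003]
shift mm [  1.9  -1.  168.3] rot [ 0.001  0.004 -0.003]
```

Request:
{"api": "send_rows", "payload": {"moves": [[[1.9,-1,35],[0,0.004,0],10],[[1.9,-1,75],[0,0.004,0],10],[[1.9,-1,115],[0,0.004,0],10],[[1.9,-1,150],[0,0.004,0],10],[[1.9,-1,168],[0,0.004,0],10],[[1.9,-1,168],[0,0.004,0],10],[[1.9,-1,168],[0,0.004,0],10]]}}

```text
clock: 25.32
eef_pos: [0.4777, -0.3393, 0.1295]
tool_rot: [0.712, -0.702, -0.002, -0.0]
ft_force: [0.1, -0.1, -3.0]
grip_width: 0.0204
```

```bash
python3 -c "
from pf import *
tq();pk=np.load('pick.npy');R=Ro.from_quat(pk[3:]);go(pk[:3]+[0,0,0],R)
"
```

```text
toolF [ 0.16 -0.07  2.97] toolT [-0.025  0.161 -0.002] J6 -2.2024 w 0.0204 t 25.3167
shift mm [ 1.8 -0.7 29.8] rot [ 0.002  0.002 -0.003]
```

Request:
{"api": "send_rows", "payload": {"moves": [[[1.8,-0.7,7],[0,0.003,0],10],[[1.8,-0.7,14],[0,0.003,0],10],[[1.8,-0.7,20],[0,0.003,0],10],[[1.8,-0.7,23],[0,0.003,0],10],[[1.8,-0.7,25],[0,0.003,0],10],[[1.8,-0.7,25],[0,0.003,0],10]]}}

```text
clock: 25.82
eef_pos: [0.4782, -0.3409, 0.1041]
tool_rot: [0.712, -0.702, -0.001, 0.001]
ft_force: [0.5, -0.9, -3.5]
grip_width: 0.0204
```

```bash
python3 -c "
from pf import *
st();tq()
"
```

```text
{'clock': 25.817, 'joint_pos': [-0.619, 0.566, -0.053, 0.954, -0.002, -2.203], 'eef_pos': [0.478, -0.341, 0.104], 'ft_force': [0.453, -0.936, -3.479], 'ft_torque': [-0.105, 0.049, -0.012], 'grip_width': 0.02}
toolF [ 0.94 -0.45  3.48] toolT [-0.05   0.104  0.012] J6 -2.2031 w 0.0204 t 25.8167
```

Request:
{"api": "send_rows", "payload": {"moves": [[[0,0,1.5],[0,0,0],10],[[0,0,3],[0,0,0],10],[[0,0,3],[0,0,0],10]]}}

```text
clock: 26.07
eef_pos: [0.4781, -0.3409, 0.101]
tool_rot: [0.712, -0.702, -0.001, 0.001]
ft_force: [-1.0, 0.2, -3.2]
grip_width: 0.0204
```

```bash
python3 -c "
from pf import *
st();tq()
"
```

```text
{'clock': 26.067, 'joint_pos': [-0.619, 0.57, -0.056, 0.947, -0.002, -2.203], 'eef_pos': [0.478, -0.341, 0.101], 'ft_force': [-0.992, 0.216, -3.156], 'ft_torque': [-0.142, -0.006, 0.002], 'grip_width': 0.02}
toolF [-0.23  0.98  3.16] toolT [ 0.004  0.142 -0.002] J6 -2.2031 w 0.0204 t 26.0667
```

Request:
{"api": "send_rows", "payload": {"moves": [[[0,0,1],[0,0,0],10],[[0,0,2],[0,0,0],10],[[0,0,2],[0,0,0],10]]}}

```text
clock: 26.32
eef_pos: [0.4782, -0.3411, 0.0997]
tool_rot: [0.712, -0.702, -0.001, 0.001]
ft_force: [-0.9, 0.1, 2.4]
grip_width: 0.0202
```

```bash
python3 -c "
from pf import *
st();tq()
"
```

```text
{'clock': 26.317, 'joint_pos': [-0.619, 0.571, -0.057, 0.944, -0.002, -2.203], 'eef_pos': [0.478, -0.341, 0.1], 'ft_force': [-0.883, 0.122, 2.371], 'ft_torque': [0.191, 0.299, 0.011], 'grip_width': 0.02}
toolF [-0.13  0.89 -2.37] toolT [-0.297 -0.195 -0.012] J6 -2.2032 w 0.0202 t 26.3167
```

The board now carries the wrench (Fz +2.4 N). Opening gently and rising.

Request:
{"api": "send_rows", "payload": {"moves": [[[0,0,0],[0,0,0],26],[[0,0,0],[0,0,0],34],[[0,0,0],[0,0,0],45],[[0,0,0],[0,0,0],50],[[0,0,0],[0,0,0],50],[[0,0,-25],[0,0,0],50],[[0,0,-60],[0,0,0],50],[[0,0,-100],[0,0,0],50],[[0,0,-140],[0,0,0],50],[[0,0,-160],[0,0,0],50],[[0,0,-160],[0,0,0],50]]}}

```text
clock: 27.23
eef_pos: [0.4809, -0.3426, 0.2665]
tool_rot: [0.712, -0.702, 0.005, -0.0]
ft_force: [0.5, -0.4, 0.5]
grip_width: 0.0502
```

```bash
python3 -c "
from pf import *
st()
snap('w15');snap('s15','scene');snap('d15','side')
f=lambda i,x,y,w,h,k:cv2.resize(i[y:y+h,x:x+w],None,fx=k,fy=k,interpolation=cv2.INTER_CUBIC)
W=cv2.imread('pics/w15.png');S=cv2.imread('pics/s15.png');D=cv2.imread('pics/d15.png');V=cv2.imread('pics/w14.png')
a=np.hstack([f(W,100,50,240,180,1.6667),f(V,270,50,120,90,3.3334)]);b=np.hstack([f(S,150,130,220,165,1.8182),f(D,180,150,220,165,1.8182)])
cv2.imwrite('pics/fin.png',np.vstack([a[:300,:800],b[:300,:800]]))
"
```

```text
{'clock': 27.233, 'joint_pos': [-0.618, 0.431, 0.178, 1.308, -0.002, -2.203], 'eef_pos': [0.481, -0.343, 0.266], 'ft_force': [0.452, -0.391, 0.504], 'ft_torque': [0.038, -0.012, -0.028], 'grip_width': 0.05}
```

View pics/fin.png

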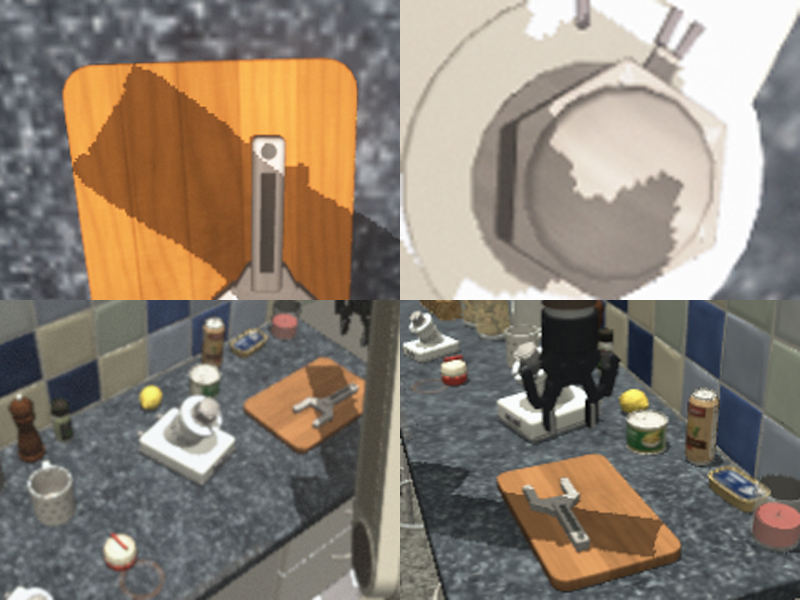

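The wrench lies flat on the board, same side up, gripper clear. In the close-up the tab (658,65) points at the double rib (670,25)/(688,40). Mug, timer and tin are where they were. Handing in.

```bash
python3 -c "
from h import *
print(order.job_done())"
```

```text
the job is handed in; nothing more can be done
None
```

The job is handed in at about 27.4 s on the robot's clock. No verdict was reported.

- **Hand-tight:** I turned the nut clockwise with the fingers until the torque wound up. A close picture showed the tab on the single rib before I touched the wrench.
- **Nip-up:** I used the wrench in three passes, lifting it off after each to measure the tab. It stood about 0.39, then 0.57, then 0.59 rad from the single rib. At the end the tab was at 98.9° and the double rib's centre at 98.3°, so it is about 0.01 rad short and not past.
- **Wrench back:** I lowered it until the board carried the weight, then opened and rose clear. The last picture shows it flat on the board, same side up, with the gripper touching nothing.
- **Mug, timer, tin:** they look undisturbed in the last scene and side views; I judged this by eye and did not measure it.

**Checks that disagreed:**
- On the second fit the wrench jammed, at about 16 N, because I came in about 0.09 rad off the flats; I backed off, re-aligned and it seated freely.
- My nut position from the camera was about 5 mm off from where the fingers centred on it, so I used the gripped position from then on.

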